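# Change the batch in a hand-cranked tumbling barrel

### The job

Change the batch in the small tumbling barrel: take the loose crank from its rest, lower it into the well of the gearbox and feel for the hidden hex until it drops fully home, then crank the barrel over until its port faces straight down and all the finished collars have fallen into the tray, and crank on or back until the port faces straight up again. Then put the crank back upright in its rest, fully down, and load every blank collar from the bench into the empty barrel through the port, leaving the finished ones in the tray. Leave the other things on the bench alone.

Things in the scene. Friction and masses are not known exactly. Their poses are not given: they have to be found in the camera images.
- crank_hub (a point): Loose steel crank, 0.40 kg, balanced about its shank, upright in its rest at the start. Point: centre of its hub, a square block 30 x 30 mm, 42 mm high, above the shank, to grip from above by two flats. z is up along the shank, +x from the hub along the arm to the handle (the hub's flats face x and y). Arm: 14 mm thick, to +80 mm, with a counterweight to -57 mm; underside 35 mm below this point.
- crank_grip (a point): Centre of the crank's upright handle, 62 mm from the shank axis along the crank's +x, 7 mm higher than the hub centre: a black sleeve 22 mm in diameter, 48 mm high, spinning freely on its pin, so a gripper can keep its heading while leading it round in a circle. The handle's top is 35 mm above the hub centre.
- crank_tip (a point): Lower tip of the crank, 101 mm below the hub centre, same axes. From here up: a round tapered nose of 8 mm (24 to 35 mm dia), the hex end 22 mm long (36 mm across flats, one flat facing the crank's +x), then the round shank 40 mm in diameter, 36 mm long, up to the arm.
- well (a point): Centre of the mouth of the crank well, a round hole (44.5 mm dia, 4 mm chamfer, 32 mm deep) in the steel top (80 x 90 mm) of the tumbling machine's gearbox, 0.21 m above the bench. z up, +y along the barrel's axis to the barrel. With the crank's hex on the hidden socket's rim the hub centre is 61 mm above this point; once seated, 43 mm above.
- socket (a point): Centre of the rim of the hidden hex socket, 32 mm below the well's mouth (axes as the well's; they do not turn with it). 38.6 mm across flats, 26 mm deep; its angle is unknown and cannot be seen. The crank must be turned until its hex is within about 7 degrees of a fit and 1 mm of centre (one every 60 degrees), then it drops 18 mm to the floor.
- port (a point): Centre of the open side (port) of the six-sided steel barrel, 61 mm from its axis. z points out of the port; y along the barrel's axis. Port 65 mm wide, 116 mm long (along y), walls 5 mm; corners sweep a 71 mm radius. One full crank turn turns the barrel half a turn, either way, without end, at about 0.2 N m on the crank; the barrel stays where it is left.
- barrel_centre (a point): Middle of the barrel, on its horizontal axis, 0.14 m above the bench; turns with the barrel (axes as the port's). Inside, the barrel is 116 mm long along y and 112 mm across its flats. Two upright plates with their outer faces 83 mm from here along y hold it; they are 171 mm high.
- tray (a point): Centre of the floor (10 mm above the bench) of the fixed open catch tray under the barrel; inside 157 mm across and 126 mm along the barrel's axis, walls to 42 mm above this point. y runs along the barrel's axis; the gearbox with the crank well is at -y.
- rest_mouth (a point): Centre of the mouth of the crank rest, a small fixed grey stand with a square upright hole, 48 x 48 mm (72 mm outside), its rim 76 mm above the bench, hole 70 mm deep; base plate 110 x 110 x 6 mm. The crank stands in it with its arm's underside on the rim, the hub centre 35 mm above this point, at any heading.
- blank_1_c (a point): Blank waiting on the bench (there may be two, three or four): turned steel collar, a plain short cylinder 32 mm in diameter and 26 mm high with a dark centre spot on top; the point is its centre, z along its axis. 
- blank_2_c (a point): Blank waiting on the bench (there may be two, three or four): turned steel collar, a plain short cylinder 32 mm in diameter and 26 mm high with a dark centre spot on top; the point is its centre, z along its axis. 
- blank_3_c (a point): Blank waiting on the bench (there may be two, three or four): turned steel collar, a plain short cylinder 32 mm in diameter and 26 mm high with a dark centre spot on top; the point is its centre, z along its axis. 
- blank_4_c (a point): Blank waiting on the bench (there may be two, three or four): turned steel collar, a plain short cylinder 32 mm in diameter and 26 mm high with a dark centre spot on top; the point is its centre, z along its axis. 
- done_1_c (a point): Finished part, inside the barrel at the start (there may be one, two or three): turned steel collar, a plain short cylinder 32 mm in diameter and 26 mm high with a dark centre spot on top; the point is its centre, z along its axis. 
- done_2_c (a point): Finished part, inside the barrel at the start (there may be one, two or three): turned steel collar, a plain short cylinder 32 mm in diameter and 26 mm high with a dark centre spot on top; the point is its centre, z along its axis. 
- done_3_c (a point): Finished part, inside the barrel at the start (there may be one, two or three): turned steel collar, a plain short cylinder 32 mm in diameter and 26 mm high with a dark centre spot on top; the point is its centre, z along its axis. 
- brush_p (a point): Bystander, to be left alone: loose wooden-handled brush lying on the bench near its front edge, 190 x 26 mm, 12 mm high, long along y; the point is its underside centre. (Also fixed near the front edge: a marker pen, 15 mm high, and right of it a tape roll, 94 mm dia, 24 mm high.)
Things that resemble listed ones, but are neither listed nor needed, are in the scene too. What is shaped like the part that bears blank_4_c but green or orange is not meant.

How it is judged (in metres and radians):
On the way, in this order (a step that is already met when the one before it is completed fails the run):
1. the crank is fully seated in the hidden hex (horizontal distance between crank_hub and well below 0.012 m and z of crank_hub in the frame of well below 0.05 m and angle between crank_hub's own z axis and vertical below 0.15 rad), for 0.2 s.
2. with the crank seated, the port faces down (within 0.3 rad) and every finished collar lies in the tray (all of step 1 and angle between port's own z axis and vertical above 2.84 rad and x of done_1_c in the frame of tray between -0.083 and 0.083 m and y of done_1_c in the frame of tray between -0.069 and 0.069 m and z of done_1_c in the frame of tray between -0.01 and 0.055 m and x of done_2_c in the frame of tray between -0.083 and 0.083 m and y of done_2_c in the frame of tray between -0.069 and 0.069 m and z of done_2_c in the frame of tray between -0.01 and 0.055 m and x of done_3_c in the frame of tray between -0.083 and 0.083 m and y of done_3_c in the frame of tray between -0.069 and 0.069 m and z of done_3_c in the frame of tray between -0.01 and 0.055 m), for 0.2 s.
3. with the crank seated, the port faces up again (within 0.25 rad), the finished collars still in the tray (all of step 1 and angle between port's own z axis and vertical below 0.25 rad and x of done_1_c in the frame of tray between -0.083 and 0.083 m and y of done_1_c in the frame of tray between -0.069 and 0.069 m and z of done_1_c in the frame of tray between -0.01 and 0.055 m and x of done_2_c in the frame of tray between -0.083 and 0.083 m and y of done_2_c in the frame of tray between -0.069 and 0.069 m and z of done_2_c in the frame of tray between -0.01 and 0.055 m and x of done_3_c in the frame of tray between -0.083 and 0.083 m and y of done_3_c in the frame of tray between -0.069 and 0.069 m and z of done_3_c in the frame of tray between -0.01 and 0.055 m), for 0.2 s.
At the end, for the whole second after the job is handed in: The crank stands upright in its rest, fully down (hub within 12 mm sideways of the hole's centre, within 7 mm of its rest height), the port faces up within 0.25 rad, every finished collar lies in the tray, every blank lies inside the barrel, and all are at rest (horizontal distance between crank_hub and rest_mouth below 0.012 m and z of crank_hub in the frame of rest_mouth below 0.042 m and angle between crank_hub's own z axis and vertical below 0.12 rad and angle between port's own z axis and vertical below 0.25 rad and x of done_1_c in the frame of tray between -0.083 and 0.083 m and y of done_1_c in the frame of tray between -0.069 and 0.069 m and z of done_1_c in the frame of tray between -0.01 and 0.055 m and x of done_2_c in the frame of tray between -0.083 and 0.083 m and y of done_2_c in the frame of tray between -0.069 and 0.069 m and z of done_2_c in the frame of tray between -0.01 and 0.055 m and x of done_3_c in the frame of tray between -0.083 and 0.083 m and y of done_3_c in the frame of tray between -0.069 and 0.069 m and z of done_3_c in the frame of tray between -0.01 and 0.055 m and x of blank_1_c in the frame of barrel_centre between -0.062 and 0.062 m and y of blank_1_c in the frame of barrel_centre between -0.058 and 0.058 m and z of blank_1_c in the frame of barrel_centre between -0.058 and 0.045 m and x of blank_2_c in the frame of barrel_centre between -0.062 and 0.062 m and y of blank_2_c in the frame of barrel_centre between -0.058 and 0.058 m and z of blank_2_c in the frame of barrel_centre between -0.058 and 0.045 m and x of blank_3_c in the frame of barrel_centre between -0.062 and 0.062 m and y of blank_3_c in the frame of barrel_centre between -0.058 and 0.058 m and z of blank_3_c in the frame of barrel_centre between -0.058 and 0.045 m and x of blank_4_c in the frame of barrel_centre between -0.062 and 0.062 m and y of blank_4_c in the frame of barrel_centre between -0.058 and 0.058 m and z of blank_4_c in the frame of barrel_centre between -0.058 and 0.045 m and linear speed of each of blank_1, blank_2, blank_3, blank_4, done_1, done_2, done_3, crank below 0.03 m/s); the robot touches nothing.
It fails at once if the brush is moved more than 40 mm (distance of brush_p from where it was at the start of the episode above 0.04 m).
Of blank_1, blank_2, blank_3, blank_4 only 2 to 4 are there at a start; the rules pass over those that are not, and their reading is None.
Of done_1, done_2, done_3 only 1 to 3 are there at a start; the rules pass over those that are not, and their reading is None.
At some moment in a run one of blank_1, blank_2, blank_3, blank_4 may be knocked a few centimetres aside while the robot is not near it.
It also fails if it takes over 210 s, if anything falls off the work surface, if the arm or the gripper's body presses on something with over 40 N, if the wrist force passes 120 N, or if a joint passes its speed limit or range.

### The arm

A 7-joint arm with a two-finger parallel gripper is mounted at the origin on a cart in front of the work surface, level with it; the furniture and walls round the work are solid. World frame = base frame: x ahead of the robot, y to its left, z up, the work surface at z = 0. Lengths are in mm, angles in rad, forces in N, time in s.
With the tool pointing down it reaches from about 400 to 900 mm from the base axis. Payload 5.5 kg.
Tool frame: the origin (TCP) lies midway between the tips of the shut fingers; the grasp point (between the pads) lies 19 mm behind it; z points along the fingers, y is the direction in which the jaws open and shut (so a half turn about z gives the same grasp; the last joint's range is limited). The gripper opens to 92 mm and grips with 3 to 60 N. Pads are 19 mm wide; open, the fingers measure 130 mm over their backs; the gripper's body (75 mm by 190 mm) begins 47 mm behind the grasp point.
Start: joints at [-0.97, 0.501, -0.427, 1.55, 0.221, 1.138, -0.21], TCP at [215.38, 613.279, 226.729] pointing down, gripper open.
Joint ranges: [-2.88, 2.88], [-0.31, 2.03], [-1.54, 1.56], [0.2, 2.42], [-1.41, 4.55], [0.19, 2.02], [-2.57, 2.57]. Speed limits (rad/s): [2.57, 2.57, 3.14, 3.14, 3.14, 3.14, 3.14].

### API

Orientations are given as [roll, pitch, yaw] about the fixed x, y, z axes, in that order (R = Rz(yaw) Ry(pitch) Rx(roll)).
In Python, from workcell import monitor, cams, finish_job gives the robot as it stands.
- The arm moves only by the tool arm_command, never from a script. Its argument "targets" is a list of rows, each a list of 2 entries, a list of its own where there are three numbers: the shift along the world's x, y, z in m, then the turn, a rotation vector about the world's x, y, z in degrees. In form: [[[tx, ty, tz], [rx, ry, rz]], ...]. A call has 1 to 5 rows; each row is the pose to reach, as a shift and turn from the pose commanded when the call began; what a row does not reach only later rows make up. A row lasts 1/10 s, in which the tool goes at most 50 mm and 8.59 degrees, less where a joint would pass 70% of its speed; a pose out of reach is approached as far as the arm can. A call with a gripper value outside its range is refused whole. "hand" is the finger opening in m, from 0 to 0.0918, set as the call begins (left out, the last holds). The fingers move at their own pace and stop on an object; "squeeze" is the grip in N (left out, the last holds). Time passes only in rows, so rows that repeat a pose let the fingers close. It gives the time, the measured TCP pose, the force and the opening at its end, in the units of the state.
- monitor.get_state(): the state, without advancing time (a new reading comes with each control period).
- cams.read_camera(name): name is "scene" or "top"; returns a dict with "image" (400x640x3 uint8, red, green, blue), "mtx" (3x3 intrinsics, pixels), "eye" and "attitude" of the camera in the world. Camera axes: x right, y down, z forward; pixel columns grow to the right and rows downward; lengths in mm; the calibration is good to about 2 mm. A picture is of the moment at which its call begins. There is no depth.
- finish_job(): hands the job in, once; it reports no verdict.
Trained networks look in a picture, given as the dict that the camera call returned (one of the last four; its "shot" number tells which), for a name from the list of things; names that differ only in an ending like _2 or _b are one class to them, and where a whole thing is asked for, a point or a joint stands for the part that bears it (a point fixed in the world has none). Each returns a list of dicts, best first, with "p" (0 to 1); they miss things now and then, are a little off and sometimes report something else, mostly with a low value. They report only what shows in the picture. A call takes as long as a camera call. They do not tell look-alikes from the thing itself.
- cams.search_frame(picture, thing): "uv" ([column, row] in pixels, amid what is visible of it).
- cams.cut_out(picture, thing): "region" (400x640 bool, what is visible of it) and "uv" ([column, row] in pixels, amid what is visible of it).
The state is a dict: "t": time; "joint_positions": joint angles; "dq": joint speeds; "effort": joint torques, N m; "position": TCP position; "tool_rot": TCP orientation; "contact_force": force on the tool from outside, world axes, zero at the start; "ft_torque": the same for the moment, N m; "opening": finger opening in mm.
Only numpy, scipy, OpenCV 4.12 (cv2) and the standard library are available. Lean on these libraries where they do the work, as an engineer would, in place of code of your own. Each camera call takes 0.05 s, during which the arm holds its last target.

## Working session

There is one attempt and no reset: what is moved stays moved. The work goes in short steps, Python scripts to look and compute and a tool call to move; the robot and the scene stay as the last step left them, time stands still between calls to the robot, and variables do not carry over. Pictures are saved under pics/ and viewed, and the job is handed in when it is done.

Besides the shell and the picture viewer there is one more tool, called after "Emit:" as name(argument=value, ...), one argument or row to a line, values as JSON. arm_command: Moves the arm, as the interface text tells. Its arguments: {"type":"object","properties":{"targets":{"type":"array"},"hand":{"type":"number"},"squeeze":{"type":"number"}},"required":["targets"]}

```bash
ls; mkdir -p pics
cat > h.py <<'E'
import numpy as np, cv2
from workcell import monitor, cams, finish_job
from scipy.spatial.transform import Rotation as R
def Rc(c):
    a=np.array(c["attitude"],float)
    return a if a.shape==(3,3) else R.from_euler('xyz',a).as_matrix()
def pix2z(c,uv,z):
    K=np.array(c["mtx"]);d=Rc(c)@np.linalg.solve(K,[uv[0],uv[1],1]);e=np.array(c["eye"],float)
    return e+d*(z-e[2])/d[2]
def proj(c,p):
    q=np.array(c["mtx"])@(Rc(c).T@(np.array(p,float)-np.array(c["eye"],float)));return q[:2]/q[2]
def save(c,name,box=None,s=1):
    im=c["image"][:,:,::-1]
    if box: im=im[box[1]:box[3],box[0]:box[2]]
    im=cv2.resize(np.ascontiguousarray(im),None,fx=s,fy=s,interpolation=cv2.INTER_CUBIC);cv2.imwrite("pics/"+name+".png",im)
E
python3 - <<'E'
from h import *
s=cams.read_camera("scene");t=cams.read_camera("top")
save(s,"s0");save(t,"t0")
for c in(s,t):print(c["mtx"],c["eye"],c["attitude"])
for th in["crank_hub","crank_grip","well","port","tray","rest_mouth","blank_1_c","done_1_c","brush_p","barrel_centre"]:
  for n,c in(("s",s),("t",t)):
    print(th,n,[(np.round(d["uv"]).tolist(),round(d["p"],2)) for d in cams.search_frame(c,th)])
print(monitor.get_state())
E
```

```text
pics
[[426.35089048   0.         320.55478328]
 [  0.         426.35089048 195.44866315]
 [  0.           0.           1.        ]] [ 733.66834693 -507.74967978 1092.77460249] [-2.5909202   0.01373529  0.38188607]
[[379.12490959   0.         320.66721008]
 [  0.         379.12490959 198.84174306]
 [  0.           0.           1.        ]] [ 445.88629675   -5.81838089 1210.7565492 ] [-3.08699331  0.00995958 -1.57710493]
crank_hub s [([271.0, 328.0], 0.81)]
crank_hub t [([433.0, 194.0], 0.93)]
crank_grip s [([271.0, 329.0], 0.91), ([273.0, 342.0], 0.56)]
crank_grip t [([429.0, 194.0], 0.67), ([323.0, 172.0], 0.29)]
well s [([350.0, 232.0], 0.84)]
well t [([322.0, 173.0], 0.95), ([430.0, 192.0], 0.37)]
port s []
port t [([302.0, 166.0], 0.8)]
tray s [([348.0, 233.0], 0.57)]
tray t [([324.0, 172.0], 0.79)]
rest_mouth s [([361.0, 199.0], 0.72), ([274.0, 342.0], 0.67)]
rest_mouth t [([413.0, 197.0], 0.74)]
blank_1_c s [([301.0, 192.0], 0.53), ([270.0, 330.0], 0.43)]
blank_1_c t [([292.0, 229.0], 0.48)]
done_1_c s []
done_1_c t [([319.0, 168.0], 0.58)]
brush_p s [([284.0, 151.0], 0.58)]
brush_p t [([252.0, 261.0], 0.69)]
barrel_centre s [([361.0, 198.0], 0.63)]
barrel_centre t [([303.0, 162.0], 0.64)]
{'t': 1.1, 'joint_positions': array([-0.96979265,  0.50087251, -0.4270084 ,  1.55035468,  0.22081681,
        1.13832116, -0.21031619]), 'dq': array([ 0.00186386, -0.00099049,  0.00076047,  0.00129995,  0.00081963,
        0.00087394, -0.00135338]), 'effort': array([-3.18260318e-04, -5.66459692e+01, -5.81069201e+00, -2.79513717e+01,
       -6.67096674e-02,  2.03368143e-02,  4.23016706e-05]), 'position': array([215.39549518, 613.29738665, 226.76555534]), 'tool_rot': array([ 3.14152227e+00, -1.83453071e-05,  2.80380723e+00]), 'contact_force': array([ 0.27833316,  0.03667734, -0.05593804]), 'ft_torque': array([ 0.02446661,  0.02605498, -0.00643632]), 'opening': 91.4897030556029}
```

View pics/s0.png

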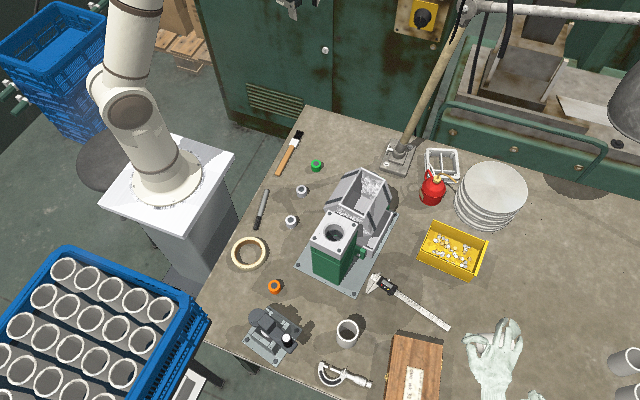

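View pics/t0.png

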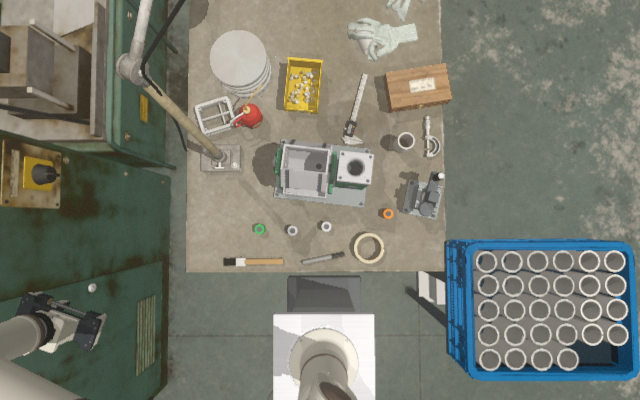

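Run:
```python
from h import *
s=cams.read_camera("scene");t=cams.read_camera("top")
save(s,"s1",(220,140,420,370),3.4/1.32);save(t,"t1",(250,120,460,260),3.8)
import pickle;pickle.dump((s,t),open("p1.pkl","wb"))
for th in["blank_1_c","crank_hub","well","barrel_centre","rest_mouth"]:
  for n,c in(("s",s),("t",t)):
    for d in cams.cut_out(c,th):
      ys,xs=np.nonzero(d["region"]); print(th,n,np.round(d["uv"],1),round(d["p"],2),len(xs),xs.min(),xs.max(),ys.min(),ys.max())
```

```text
blank_1_c s [274. 329.] 0.54 894 248 297 309 352
blank_1_c t [291.2 231. ] 0.51 58 288 296 226 233
blank_1_c t [302.4 167.8] 0.49 2108 280 330 140 191
crank_hub s [269.7 327.9] 0.83 928 248 297 309 353
crank_hub s [349.4 233.3] 0.25 7866 293 398 167 298
crank_hub t [431.7 193.6] 0.75 650 418 443 171 215
crank_hub t [291.6 228.9] 0.39 62 288 296 226 233
well t [320.7 176.5] 0.96 5566 272 373 138 206
barrel_centre s [361.3 199.6] 0.92 2887 323 391 167 237
barrel_centre t [304.4 161.4] 0.91 2169 280 330 139 191
rest_mouth s [272.8 342.3] 0.87 1225 243 300 308 367
rest_mouth s [350.3 235.2] 0.7 7789 294 398 168 297
rest_mouth t [415.8 198.2] 0.62 703 402 441 180 218
```

View pics/s1.png

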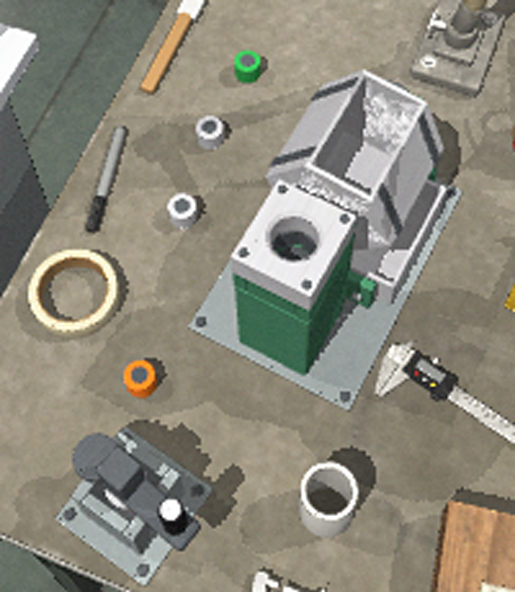

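View pics/t1.png

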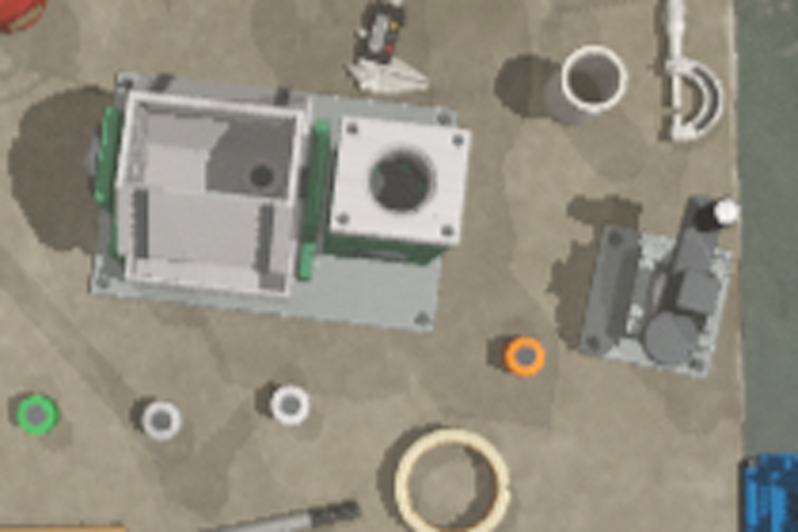

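Run:
```python
from h import *
import pickle
s,t=pickle.load(open("p1.pkl","rb"))
save(t,"tc",(395,165,450,225),10);save(s,"sc",(235,300,305,370),8.5)
save(t,"tw",(330,140,385,195),10);save(s,"sw",(305,205,365,265),9)
```

```text
(no output)
```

View pics/tc.png

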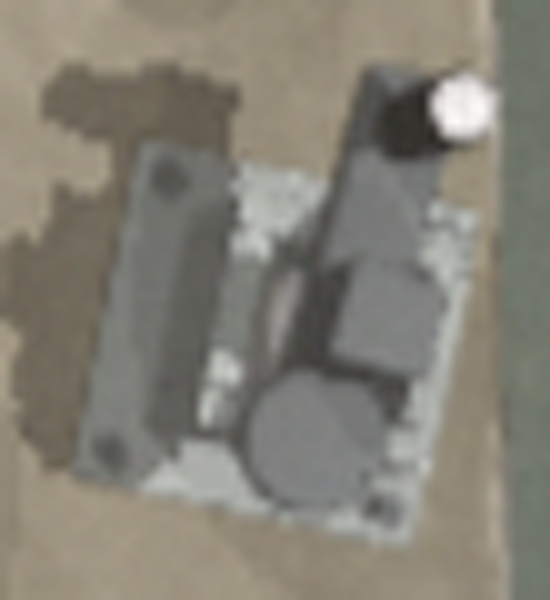

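View pics/sc.png

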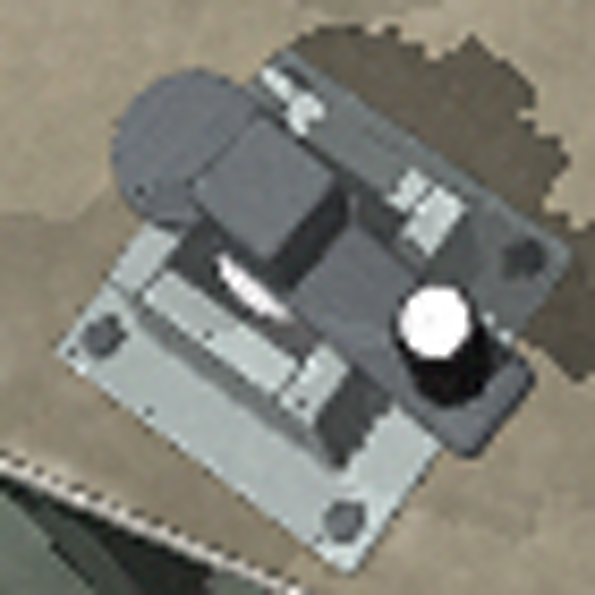

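View pics/tw.png

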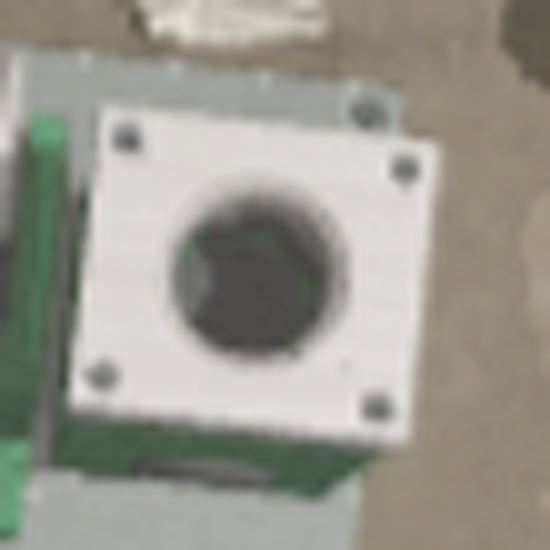

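View pics/sw.png

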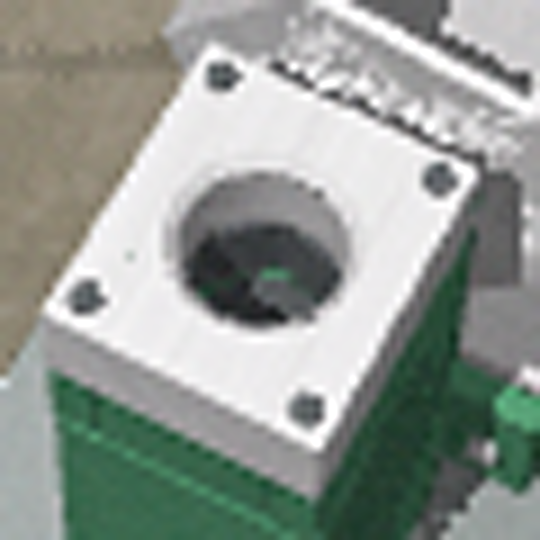

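```bash
cat >> h.py <<'E'
def tri(c1,u1,c2,u2):
    A=[];b=[]
    for c,u in((c1,u1),(c2,u2)):
        e=np.array(c["eye"],float);d=Rc(c)@np.linalg.solve(np.array(c["mtx"]),[u[0],u[1],1]);d/=np.linalg.norm(d)
        M=np.eye(3)-np.outer(d,d);A.append(M);b.append(M@e)
    return np.linalg.lstsq(np.vstack(A),np.hstack(b),rcond=None)[0]
def up(u,s,o): return (np.array(u,float)+.5)/s-.5+np.array(o)
E
python3 - <<'E'
from h import *
import pickle
s,t=pickle.load(open("p1.pkl","rb"))
T=lambda u:up(u,10,(395,165));S=lambda u:up(u,8.5,(235,300));TW=lambda u:up(u,10,(330,140));SW=lambda u:up(u,9,(305,205))
np.set_printoptions(precision=1,suppress=True)
def rep(n,ut,us,z):print(n,"tri",tri(t,ut,s,us),"t",pix2z(t,ut,z)[:2],"s",pix2z(s,us,z)[:2])
rep("hub",T((388,317)),S((267,188)),132)
rep("grip",T((462,104)),S((435,320)),146)
tw=[TW(u) for u in((127,138),(405,170),(101,375),(377,407))];sw=[SW(u) for u in((86,298),(307,408),(221,76),(440,179))]
rep("well",np.mean(tw,0),np.mean(sw,0),210)
P=[pix2z(t,u,210)[:2] for u in tw];print(P)
# hub edges t/s
for n,c,f,q in(("t",t,T,((352,258),(447,285),(425,375),(330,350))),("s",s,S,((265,118),(342,183),(270,262),(193,188)))):
    Q=np.array([pix2z(c,f(u),132)[:2] for u in q]);print(n,Q,Q.mean(0),[np.degrees(np.arctan2(*(Q[(i+1)%4]-Q[i])[::-1])) for i in range(4)])
# rest screws z=6
print("rest s",[pix2z(s,S(u),6)[:2] for u in((103,335),(345,522),(524,258))])
print("rest t",[pix2z(t,T(u),6)[:2] for u in((168,180),(108,448),(382,508))])
# blanks
for n in((292.3,230.5),(326,226.8),(291.2,231)):print(pix2z(t,n,26)[:2])
for n in((210/2.576+220,131/2.576+140),(181/2.576+220,209/2.576+140)):print(pix2z(s,n,26)[:2])
E
```

```text
hub tri [ 510.3 -317.1  127.6] t [ 510.1 -315.8] s [ 511.3 -318. ]
grip tri [ 569.  -334.6  144.4] t [ 569.2 -333.9] s [ 569.  -335.1]
well tri [585.1 -87.5 209. ] t [585.2 -87.3] s [585.1 -88.1]
[array([621.4, -54.4]), array([ 612.3, -128.1]), array([558.1, -46.9]), array([ 549.1, -119.8])]
t [[ 527.  -306. ]
 [ 519.1 -332.7]
 [ 493.5 -325.9]
 [ 500.8 -299.1]] [ 510.1 -315.9] [np.float64(-106.41945306751138), np.float64(165.0539530349697), np.float64(74.75066134032905), np.float64(-14.587203207891134)]
s [[ 502.8 -301.4]
 [ 529.2 -309.4]
 [ 520.4 -335. ]
 [ 493.2 -325.2]] [ 511.4 -317.8] [np.float64(-16.90278637303973), np.float64(-108.98432112000611), np.float64(160.20399081820014), np.float64(67.94113362209221)]
rest s [array([ 456.1, -349.3]), array([ 543.9, -370.1]), array([ 561.7, -283.5])]
rest t [array([ 561.8, -283.2]), array([ 476.6, -262.5]), array([ 457. , -348.7])]
[412.5  94.6]
[423.3 -10.5]
[410.9  98.1]
[417.6  88.9]
[427.8 -15.9]
```

Emit:
arm_command(
  targets=[
    [[0.03,-0.03,0.02],[0,0,-8]],
    [[0.06,-0.06,0.04],[0,0,-16]],
    [[0.09,-0.09,0.06],[0,0,-24]],
    [[0.12,-0.12,0.08],[0,0,-32]],
    [[0.15,-0.15,0.1],[0,0,-40]],
  ],
  hand=0.0918,
  squeeze=30,
)

```text
t: 2.2
position: [366.4, 461.9, 327.8]
tool_rot: [3.141, -0.0, 2.1]
contact_force: [0.1, -0.1, 0.6]
opening: 91.3
```

```bash
cat > st.py <<'E'
from h import *
s=monitor.get_state();np.set_printoptions(precision=3,suppress=True)
print("t",round(s["t"],2),"q",s["joint_positions"],"pos",s["position"],"rpy",np.degrees(s["tool_rot"]),"F",s["contact_force"],"M",s["ft_torque"],"op",s["opening"])
E
python3 st.py
```

```text
t 2.2 q [-0.744  0.291 -0.254  1.588  0.075  1.271 -0.48 ] pos [366.362 461.946 327.771] rpy [179.973  -0.017 120.327] F [ 0.136 -0.14   0.642] M [-0.012 -0.046  0.012] op 91.31469170269584
```

Emit:
arm_command(
  targets=[
    [[0.03,-0.04,0.0],[0,0,8]],
    [[0.06,-0.08,0.0],[0,0,16]],
    [[0.09,-0.12,0.0],[0,0,24]],
    [[0.11,-0.165,0.0],[0,0,32]],
    [[0.13,-0.21,0.0],[0,0,40]],
  ],
)

```text
t: 2.7
position: [490.3, 265.3, 326.9]
tool_rot: [3.141, 0.0, 2.792]
contact_force: [0.1, -0.8, -1.0]
opening: 91.8
```

Emit:
arm_command(
  targets=[
    [[0.02,-0.045,0.0],[0,0,1]],
    [[0.04,-0.09,0.0],[0,0,2.4]],
    [[0.05,-0.139,0.0],[0,0,2.4]],
    [[0.05,-0.189,0.0],[0,0,2.4]],
    [[0.05,-0.239,0.0],[0,0,2.4]],
  ],
)

```text
t: 3.2
position: [539.4, 26.0, 326.8]
tool_rot: [3.141, 0.0, 2.829]
contact_force: [0.1, -1.0, 0.5]
opening: 91.3
```

Emit:
arm_command(
  targets=[
    [[0.0,-0.05,0.0],[0,0,0]],
    [[0.0,-0.1,0.0],[0,0,0]],
    [[-0.01,-0.148,0.0],[0,0,0]],
    [[-0.02,-0.196,0.0],[0,0,0]],
    [[-0.03,-0.245,0.0],[0,0,0]],
  ],
)

```text
t: 3.7
position: [508.9, -218.6, 327.0]
tool_rot: [3.141, 0.001, 2.829]
contact_force: [0.2, -0.3, 0.0]
opening: 91.5
```

```bash
python3 st.py
```

```text
t 3.7 q [ 0.276  0.212  0.096  1.685 -0.022  1.245  1.636] pos [ 508.916 -218.593  327.05 ] rpy [179.989   0.04  162.113] F [ 0.171 -0.288  0.015] M [-0.036 -0.068 -0.002] op 91.53340581302614
```

Emit:
arm_command(
  targets=[
    [[0.0,-0.048,0.0],[0,0,0.9]],
    [[0.0017,-0.098,0.0],[0,0,0.9]],
    [[0.0017,-0.098,-0.05],[0,0,0.9]],
    [[0.0017,-0.098,-0.1],[0,0,0.9]],
    [[0.0017,-0.098,-0.14],[0,0,0.9]],
  ],
)

```text
t: 4.2
position: [510.2, -314.9, 184.3]
tool_rot: [3.141, -0.001, 2.844]
contact_force: [0.5, 0.2, -0.2]
opening: 91.7
```

Run:
```python
from h import *
c=cams.read_camera("scene");save(c,"g0",(215,260,325,370),5)
c=cams.read_camera("top");save(c,"g0t",(385,150,465,230),6)
```

```text
(no output)
```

View pics/g0.png

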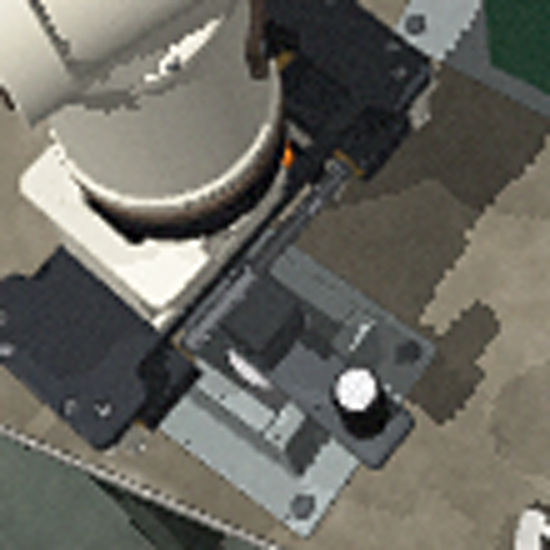

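View pics/g0t.png

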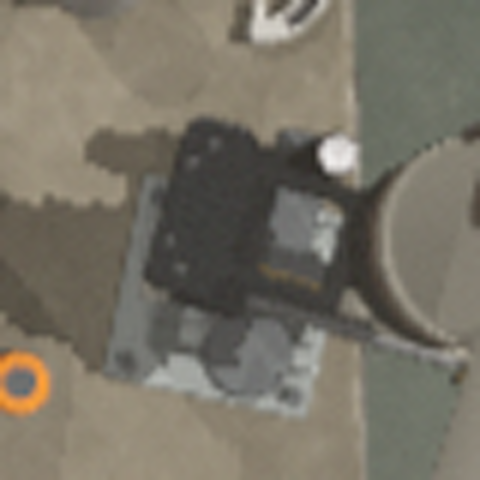

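Gripper straddles the hub symmetrically, jaws across its flats. Descend to z≈97 and close.

Emit:
arm_command(
  targets=[
    [[0.0004,-0.0015,-0.03],[0,0,0]],
    [[0.0004,-0.0015,-0.06],[0,0,0]],
    [[0.0004,-0.0015,-0.08],[0,0,0]],
    [[0.0004,-0.0015,-0.087],[0,0,0]],
    [[0.0004,-0.0015,-0.087],[0,0,0]],
  ],
)

```text
t: 4.8
position: [512.2, -316.6, 100.7]
tool_rot: [-3.142, 0.001, 2.845]
contact_force: [-0.7, -0.1, -0.0]
opening: 91.6
```

Emit:
arm_command(
  targets=[
    [[0,0,0],[0,0,0]],
    [[0,0,0],[0,0,0]],
    [[0,0,0],[0,0,0]],
    [[0,0,0],[0,0,0]],
    [[0,0,0],[0,0,0]],
  ],
  hand=0.0,
  squeeze=30,
)

```text
t: 5.3
position: [511.7, -316.5, 100.1]
tool_rot: [-3.142, 0.001, 2.845]
contact_force: [0.3, 0.2, -1.0]
opening: 56.6
```

Emit:
arm_command(
  targets=[
    [[0,0,0],[0,0,0]],
    [[0,0,0],[0,0,0]],
    [[0,0,0],[0,0,0]],
  ],
)

```text
t: 5.6
position: [511.5, -316.4, 99.7]
tool_rot: [3.142, -0.0, 2.845]
contact_force: [0.4, -0.6, -0.3]
opening: 32.4
```

```bash
python3 st.py
```

```text
t 5.6 q [ 0.414  0.531  0.124  1.791 -0.086  0.824  1.854] pos [ 511.499 -316.424   99.66 ] rpy [179.999  -0.01  162.985] F [ 0.448 -0.59  -0.335] M [-0.01  -0.017  0.   ] op 32.40762943681423
```

Emit:
arm_command(
  targets=[
    [[0,0,0],[0,0,0]],
    [[0,0,0],[0,0,0]],
    [[0,0,0],[0,0,0]],
    [[0,0,0.01],[0,0,0]],
    [[0,0,0.02],[0,0,0]],
  ],
  squeeze=50,
)

```text
t: 6.1
position: [510.8, -315.6, 119.5]
tool_rot: [3.141, -0.002, 2.845]
contact_force: [-0.3, 0.7, -3.3]
opening: 29.4
```

```bash
python3 st.py
```

```text
t 6.1 q [ 0.411  0.504  0.128  1.781 -0.081  0.864  1.85 ] pos [ 510.82  -315.62   119.547] rpy [179.953  -0.132 162.997] F [-0.279  0.737 -3.303] M [-0.072 -0.026 -0.001] op 29.383274088486232
```

Emit:
arm_command(
  targets=[
    [[0,0,0.04],[0,0,0]],
    [[0,0,0.08],[0,0,0]],
    [[0,0,0.12],[0,0,0]],
    [[0,0,0.16],[0,0,0]],
    [[0,0,0.205],[0,0,0]],
  ],
)

```text
t: 6.6
position: [510.7, -315.7, 326.4]
tool_rot: [3.141, -0.001, 2.845]
contact_force: [0.0, -0.1, -3.8]
opening: 29.7
```

Emit:
arm_command(
  targets=[
    [[0.014,-0.0,0.0],[0,0,0]],
    [[0.03,0.03,0.0],[0,0,0]],
    [[0.044,0.074,0.0],[0,0,0]],
    [[0.054,0.12,0],[0,0,0]],
    [[0.064,0.166,0],[0,0,0]],
  ],
)

```text
t: 7.1
position: [575.4, -148.5, 325.3]
tool_rot: [3.141, -0.0, 2.844]
contact_force: [0.6, 0.2, -3.5]
opening: 29.7
```

Emit:
arm_command(
  targets=[
    [[0.005,0.03,0.0],[0,0,0]],
    [[0.01,0.06,0.0],[0,0,0]],
    [[0.01,0.062,0.0],[0,0,0]],
    [[0.01,0.062,0],[0,0,0]],
  ],
)

```text
t: 7.5
position: [585.3, -86.9, 325.2]
tool_rot: [3.142, -0.0, 2.848]
contact_force: [-0.4, -1.2, -4.5]
opening: 29.7
```

```bash
python3 st.py
python3 - <<'E'
from h import *
c=cams.read_camera("scene");save(c,"w0",(270,130,410,270),4.2)
E
```

```text
t 7.5 q [ 0.075  0.286  0.034  1.594 -0.01   1.262  1.387] pos [585.331 -86.914 325.159] rpy [179.996  -0.012 163.155] F [-0.419 -1.228 -4.541] M [-0.057 -0.027  0.041] op 29.698119552846112
```

View pics/w0.png

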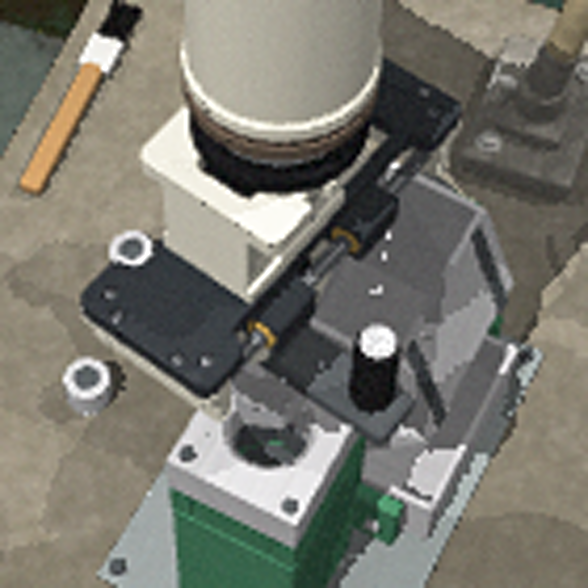

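Emit:
arm_command(
  targets=[
    [[0,-0.0007,-0.01],[0,0,0]],
    [[0,-0.0007,-0.02],[0,0,0]],
    [[0,-0.0007,-0.03],[0,0,0]],
    [[0,-0.0007,-0.04],[0,0,0]],
    [[0,-0.0007,-0.05],[0,0,0]],
  ],
)

```text
t: 8.05
position: [585.4, -89.3, 273.6]
tool_rot: [3.141, -0.0, 2.844]
contact_force: [1.5, 0.4, -2.9]
opening: 29.7
```

```bash
python3 st.py
```

```text
t 8.05 q [ 0.08   0.323  0.033  1.661 -0.012  1.158  1.389] pos [585.395 -89.346 273.646] rpy [179.993  -0.022 162.956] F [ 1.54   0.352 -2.936] M [ 0.132 -0.301 -0.032] op 29.74954444587654
```

Emit:
arm_command(
  targets=[
    [[0,0,-0.004],[0,0,0]],
    [[0,0,-0.008],[0,0,0]],
    [[0,0,-0.011],[0,0,0]],
    [[0,0,-0.014],[0,0,0]],
    [[0,0,-0.014],[0,0,0]],
  ],
)

```text
t: 8.55
position: [585.4, -89.2, 260.3]
tool_rot: [-3.141, -0.0, 2.845]
contact_force: [0.9, 0.7, -5.0]
opening: 29.7
```

```bash
python3 st.py
```

```text
t 8.55 q [ 0.08   0.334  0.033  1.677 -0.012  1.131  1.39 ] pos [585.384 -89.171 260.294] rpy [-179.991   -0.027  162.982] F [ 0.887  0.669 -5.011] M [ 0.099 -0.283  0.024] op 29.718085777249225
```

Emit:
arm_command(
  targets=[
    [[0,0.0012,0],[0,0,0]],
    [[0,0.0012,-0.002],[0,0,0]],
    [[0,0.0012,-0.003],[0,0,0]],
    [[0,0.0012,-0.004],[0,0,0]],
  ],
)

```text
t: 8.95
position: [586.0, -88.0, 259.1]
tool_rot: [3.141, 0.002, 2.845]
contact_force: [-3.4, 0.9, 13.1]
opening: 29.7
```

```bash
python3 st.py
```

```text
t 8.95 q [ 0.078  0.334  0.032  1.68  -0.012  1.126  1.387] pos [586.004 -87.992 259.093] rpy [179.974   0.101 162.98 ] F [-3.364  0.942 13.147] M [ 0.279  1.455 -0.054] op 29.720251041859118
```

Emit:
arm_command(
  targets=[
    [[-0.0006,0,0],[0,0,-2]],
    [[-0.0006,0,0],[0,0,-4]],
    [[-0.0006,0,0],[0,0,-6]],
    [[-0.0006,0,0],[0,0,-8]],
    [[-0.0006,0,0],[0,0,-10]],
  ],
)

```text
t: 9.45
position: [586.5, -88.4, 259.3]
tool_rot: [3.14, 0.005, 2.669]
contact_force: [0.6, -1.0, 5.3]
opening: 29.9
```

```bash
python3 st.py
```

```text
t 9.45 q [ 0.055  0.333  0.062  1.681 -0.022  1.123  1.221] pos [586.535 -88.374 259.31 ] rpy [179.922   0.259 152.916] F [ 0.606 -0.955  5.304] M [-0.115  0.083  0.108] op 29.90689992497882
```

Emit:
arm_command(
  targets=[
    [[0,0,0],[0,0,-2]],
    [[0,0,0],[0,0,-4]],
    [[0,0,0],[0,0,-6]],
    [[0,0,0],[0,0,-8]],
    [[0,0,0],[0,0,-10]],
  ],
)

```text
t: 9.95
position: [586.7, -88.2, 259.0]
tool_rot: [3.139, 0.004, 2.494]
contact_force: [0.3, -0.1, 4.4]
opening: 29.7
```

```bash
python3 st.py
```

```text
t 9.95 q [ 0.032  0.333  0.091  1.682 -0.033  1.122  1.056] pos [586.729 -88.169 259.049] rpy [179.853   0.243 142.916] F [ 0.256 -0.07   4.424] M [-0.006 -0.163  0.073] op 29.6612843477619
```

Emit:
arm_command(
  targets=[
    [[0,0,-0.001],[0,0,-2]],
    [[0,0,-0.001],[0,0,-4]],
    [[0,0,-0.001],[0,0,-6]],
    [[0,0,-0.001],[0,0,-8]],
    [[0,0,-0.001],[0,0,-10]],
  ],
)

```text
t: 10.45
position: [585.6, -88.4, 256.1]
tool_rot: [3.141, 0.002, 2.319]
contact_force: [0.9, -0.5, -4.6]
opening: 29.4
```

```bash
python3 st.py
```

```text
t 10.45 q [ 0.009  0.336  0.12   1.687 -0.044  1.12   0.89 ] pos [585.572 -88.352 256.118] rpy [179.952   0.092 132.892] F [ 0.895 -0.483 -4.553] M [-0.191 -0.392  0.023] op 29.39148020298729
```

Emit:
arm_command(
  targets=[
    [[0,0,0],[0,0,-2]],
    [[0,0,0],[0,0,-4]],
    [[0,0,0],[0,0,-6]],
    [[0,0,0],[0,0,-8]],
    [[0,0,0],[0,0,-10]],
  ],
)

```text
t: 10.95
position: [585.5, -88.4, 255.9]
tool_rot: [3.141, 0.001, 2.145]
contact_force: [1.6, -1.4, -4.7]
opening: 29.9
```

```bash
python3 st.py
```

```text
t 10.95 q [-0.014  0.337  0.15   1.688 -0.054  1.119  0.725] pos [585.478 -88.406 255.921] rpy [179.954   0.078 122.899] F [ 1.598 -1.383 -4.722] M [-0.342 -0.532  0.027] op 29.894004875098982
```

Emit:
arm_command(
  targets=[
    [[0,0,-0.003],[0,0,0]],
    [[0,0,-0.006],[0,0,0]],
    [[0,0,-0.009],[0,0,0]],
    [[0,0,-0.012],[0,0,0]],
    [[0,0,-0.014],[0,0,0]],
  ],
)

```text
t: 11.45
position: [585.5, -88.2, 241.8]
tool_rot: [3.141, 0.001, 2.147]
contact_force: [2.9, -1.3, -1.4]
opening: 29.3
```

```bash
python3 st.py
python3 - <<'E'
from h import *
c=cams.read_camera("scene");save(c,"w1",(270,130,410,270),4.2)
E
```

```text
t 11.45 q [-0.013  0.35   0.148  1.703 -0.057  1.091  0.729] pos [585.513 -88.249 241.781] rpy [179.95    0.059 122.989] F [ 2.923 -1.321 -1.413] M [-0.494 -0.833  0.042] op 29.31515044857325
```

View pics/w1.png

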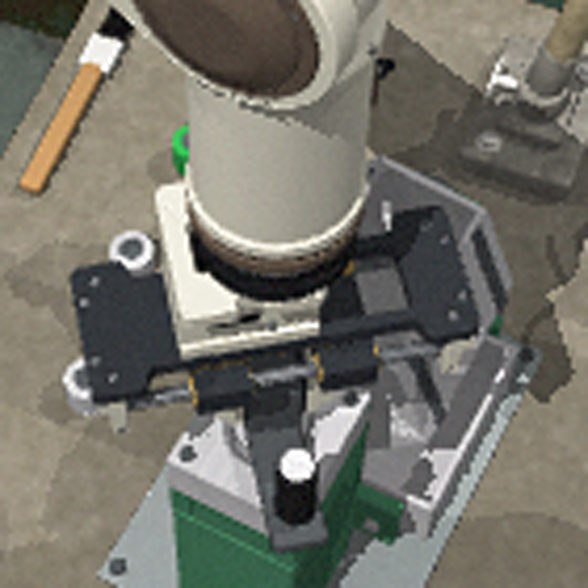

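Emit:
arm_command(
  targets=[
    [[0,0,0],[0,0,0]],
    [[0,0,0],[0,0,0]],
    [[0,0,0],[0,0,0]],
    [[0,0,0],[0,0,0]],
    [[0,0,0.0],[0,0,0]],
  ],
  hand=0.07,
  squeeze=30,
)

```text
t: 12.0
position: [584.8, -87.8, 241.8]
tool_rot: [-3.141, -0.0, 2.147]
contact_force: [0.3, -0.5, 0.8]
opening: 65.1
```

Emit:
arm_command(
  targets=[
    [[0,0,0.03],[0,0,0]],
    [[0,0,0.06],[0,0,0]],
    [[0.017,-0.026,0.06],[0,0,0]],
    [[0.0336,-0.052,0.06],[0,0,0]],
    [[0.0336,-0.052,0.06],[0,0,0]],
  ],
)

```text
t: 12.5
position: [619.3, -144.9, 301.8]
tool_rot: [-3.141, 0.003, 2.141]
contact_force: [-0.9, -0.4, -0.6]
opening: 70.0
```

```bash
python3 st.py
python3 - <<'E'
from h import *
c=cams.read_camera("scene");save(c,"w2",(270,130,410,270),4.2)
c=cams.read_camera("top");save(c,"w2t",(260,110,400,230),5)
E
```

```text
t 12.5 q [ 0.054  0.385  0.179  1.518 -0.068  1.244  0.812] pos [ 619.285 -144.899  301.826] rpy [-179.943    0.18   122.689] F [-0.91  -0.441 -0.608] M [-0.134  0.061 -0.009] op 70.0449973096502
```

View pics/w2.png

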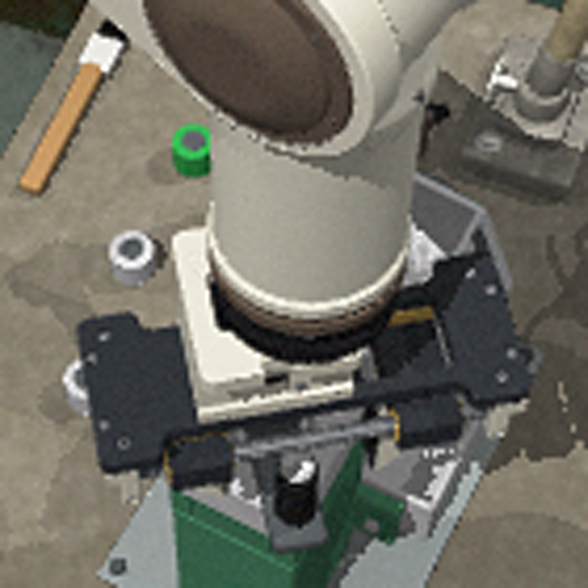

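View pics/w2t.png

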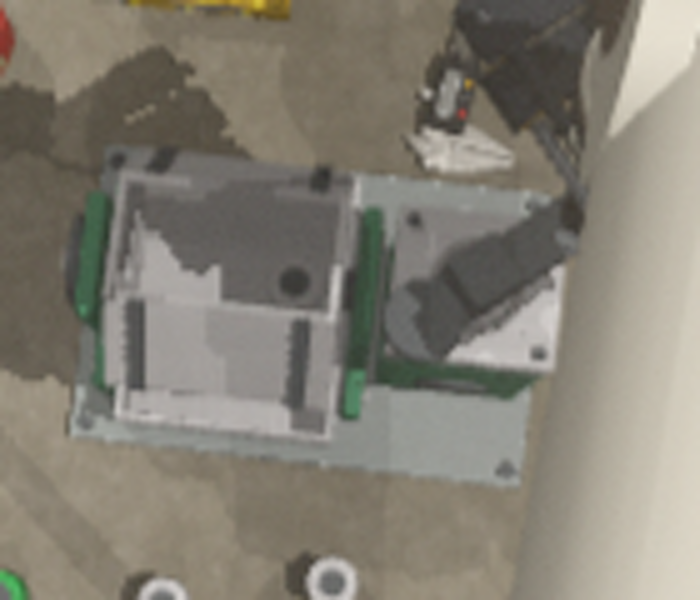

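```bash
python3 - <<'E'
from h import *
import pickle
s,t=pickle.load(open("p1.pkl","rb"))
print(pix2z(s,up((302,470),4.2,(270,130)),288), pix2z(s,up((298,468),4.2,(270,130)),288))
# port rim corners initial & now
A=[up(u,3.8,(250,120)) for u in((130,95),(308,108),(290,295),(122,278))]
B=[up(u,5,(260,110)) for u in((122,172),(355,178),(332,438),(116,415))]
for Q in(A,B):
  for z in(180,200,205): print(z,[np.round(pix2z(t,u,z)[:2]) for u in Q])
E
python3 st.py
```

```text
[ 621.59559101 -141.53570847  288.        ] [ 619.3765439  -141.24016595  288.        ]
180 [array([652., 104.]), array([642., -24.]), array([506., -10.]), array([520., 110.])]
200 [array([648., 102.]), array([638., -24.]), array([505., -10.]), array([518., 108.])]
205 [array([647., 102.]), array([637., -24.]), array([505., -10.]), array([518., 107.])]
180 [array([654., 104.]), array([649., -24.]), array([507., -10.]), array([520., 107.])]
200 [array([650., 102.]), array([646., -24.]), array([505., -10.]), array([519., 105.])]
205 [array([649., 101.]), array([645., -24.]), array([505., -10.]), array([518., 105.])]
t 12.6 q [ 0.051  0.383  0.176  1.521 -0.069  1.244  0.811] pos [ 618.305 -140.528  301.291] rpy [-179.963   -0.038  122.896] F [ 0.452 -0.42   0.807] M [-0.094  0.018 -0.036] op 69.91964458409288
```

Emit:
arm_command(
  targets=[
    [[0.0012,-0.0005,-0.02],[0,0,0]],
    [[0.0012,-0.0005,-0.04],[0,0,0]],
    [[0.0012,-0.0005,-0.055],[0,0,0]],
    [[0.0012,-0.0005,-0.055],[0,0,0]],
    [[0.0012,-0.0005,-0.055],[0,0,0]],
  ],
  hand=0.04,
)

```text
t: 13.1
position: [619.7, -139.8, 246.9]
tool_rot: [-3.141, -0.001, 2.147]
contact_force: [1.6, -0.3, 1.3]
opening: 40.8
```

Emit:
arm_command(
  targets=[
    [[0,0,0],[0,0,0]],
    [[0,0,0],[0,0,0]],
    [[0,0,0],[0,0,0]],
    [[0,0,0],[0,0,0]],
    [[0,0,0],[0,0,0]],
  ],
  hand=0.0,
  squeeze=25,
)

```text
t: 13.6
position: [620.3, -140.8, 247.5]
tool_rot: [3.141, 0.001, 2.146]
contact_force: [0.2, 0.1, 3.1]
opening: 21.5
```

```bash
python3 st.py
```

```text
t 13.6 q [ 0.055  0.425  0.17   1.584 -0.077  1.138  0.818] pos [ 620.264 -140.809  247.525] rpy [179.939   0.07  122.97 ] F [0.177 0.08  3.111] M [-0.102 -0.141  0.022] op 21.46861673885059
```

```bash
cat > circ.py <<'E'
import sys,numpy as np
a0,step,n=map(float,sys.argv[1:4]);r=62
for k in range(int(n)):
    b=a0+k*5*step
    print(round(b,1),[[round(r*(np.cos(np.radians(b+step*i))-np.cos(np.radians(b)))/1000,4),round(r*(np.sin(np.radians(b+step*i))-np.sin(np.radians(b)))/1000,4)] for i in range(1,6)])
E
python3 circ.py -56.5 -15 5
```

```text
-56.5 [[np.float64(-0.0145), np.float64(-0.0071)], [np.float64(-0.0304), np.float64(-0.0102)], [np.float64(-0.0466), np.float64(-0.0091)], [np.float64(-0.0619), np.float64(-0.0038)], [np.float64(-0.0753), np.float64(0.0053)]]
-131.5 [[np.float64(-0.0106), np.float64(0.0122)], [np.float64(-0.0177), np.float64(0.0268)], [np.float64(-0.0208), np.float64(0.0427)], [np.float64(-0.0197), np.float64(0.0588)], [np.float64(-0.0144), np.float64(0.0741)]]
-206.5 [[np.float64(0.0091), np.float64(0.0134)], [np.float64(0.0213), np.float64(0.024)], [np.float64(0.0358), np.float64(0.0311)], [np.float64(0.0517), np.float64(0.0342)], [np.float64(0.0678), np.float64(0.0331)]]
-281.5 [[np.float64(0.0153), np.float64(-0.0053)], [np.float64(0.0287), np.float64(-0.0143)], [np.float64(0.0393), np.float64(-0.0265)], [np.float64(0.0464), np.float64(-0.0411)], [np.float64(0.0495), np.float64(-0.057)]]
-356.5 [[np.float64(-0.0011), np.float64(-0.0161)], [np.float64(-0.0064), np.float64(-0.0314)], [np.float64(-0.0154), np.float64(-0.0449)], [np.float64(-0.0277), np.float64(-0.0555)], [np.float64(-0.0422), np.float64(-0.0626)]]
```

Emit:
arm_command(
  targets=[
    [[-0.0145,-0.0071,0],[0,0,0]],
    [[-0.0304,-0.0102,0],[0,0,0]],
    [[-0.0466,-0.0091,0],[0,0,0]],
    [[-0.0619,-0.0038,0],[0,0,0]],
    [[-0.0753,0.0053,0],[0,0,0]],
  ],
)

```text
t: 14.1
position: [545.7, -136.1, 247.7]
tool_rot: [3.138, 0.004, 2.145]
contact_force: [4.4, -0.8, -1.9]
opening: 21.6
```

```bash
python3 st.py;python3 - <<'E'
from h import *
c=cams.read_camera("scene");save(c,"w3",(270,130,410,270),4.2)
E
```

```text
t 14.1 q [ 0.053  0.289  0.174  1.774 -0.056  1.079  0.821] pos [ 545.677 -136.129  247.743] rpy [179.812   0.21  122.911] F [ 4.423 -0.835 -1.89 ] M [-0.171 -1.267 -0.058] op 21.585938513030932
```

View pics/w3.png

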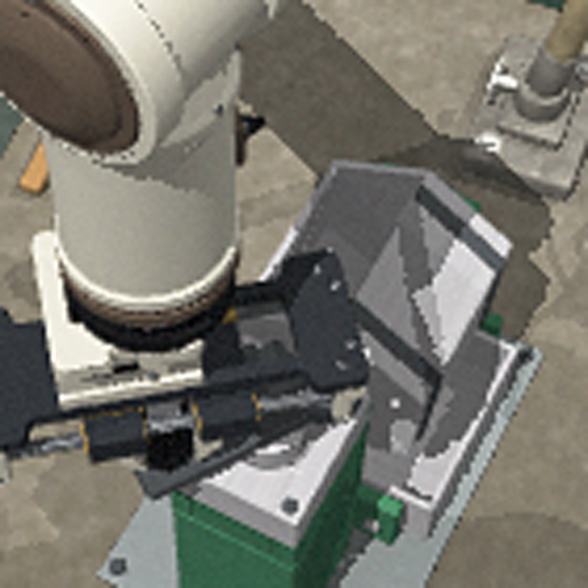

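```bash
sed -i 's/round(r\*/float(round(r*/; ' circ.py
cat > circ.py <<'E'
import sys,numpy as np
a0,step,n=map(float,sys.argv[1:4]);r=62
for k in range(int(n)):
    b=a0+k*5*step;f=lambda a:np.round(.062*np.array([np.cos(np.radians(a)),np.sin(np.radians(a))]),4)
    print(round(b,1),[[(f(b+step*i)-f(b)).round(4).tolist()+[0],[0,0,0]] for i in range(1,6)])
E
python3 circ.py -131.5 -7.5 9
```

```text
-131.5 [[[-0.0057, 0.0057, 0], [0, 0, 0]], [[-0.0106, 0.0122, 0], [0, 0, 0]], [[-0.0146, 0.0192, 0], [0, 0, 0]], [[-0.0177, 0.0267, 0], [0, 0, 0]], [[-0.0198, 0.0346, 0], [0, 0, 0]]]
-169.0 [[[-0.001, 0.008, 0], [0, 0, 0]], [[-0.0009, 0.0161, 0], [0, 0, 0]], [[0.0001, 0.0242, 0], [0, 0, 0]], [[0.0023, 0.032, 0], [0, 0, 0]], [[0.0054, 0.0395, 0], [0, 0, 0]]]
-206.5 [[[0.0041, 0.007, 0], [0, 0, 0]], [[0.0091, 0.0134, 0], [0, 0, 0]], [[0.0148, 0.0191, 0], [0, 0, 0]], [[0.0213, 0.024, 0], [0, 0, 0]], [[0.0283, 0.028, 0], [0, 0, 0]]]
-244.0 [[[0.0075, 0.0031, 0], [0, 0, 0]], [[0.0154, 0.0052, 0], [0, 0, 0]], [[0.0234, 0.0062, 0], [0, 0, 0]], [[0.0315, 0.0061, 0], [0, 0, 0]], [[0.0396, 0.0051, 0], [0, 0, 0]]]
-281.5 [[[0.0078, -0.0022, 0], [0, 0, 0]], [[0.0153, -0.0053, 0], [0, 0, 0]], [[0.0223, -0.0094, 0], [0, 0, 0]], [[0.0287, -0.0144, 0], [0, 0, 0]], [[0.0344, -0.0201, 0], [0, 0, 0]]]
-319.0 [[[0.0049, -0.0065, 0], [0, 0, 0]], [[0.0089, -0.0135, 0], [0, 0, 0]], [[0.012, -0.021, 0], [0, 0, 0]], [[0.0141, -0.0289, 0], [0, 0, 0]], [[0.0151, -0.0369, 0], [0, 0, 0]]]
-356.5 [[[-0.0001, -0.0081, 0], [0, 0, 0]], [[-0.0011, -0.0162, 0], [0, 0, 0]], [[-0.0033, -0.024, 0], [0, 0, 0]], [[-0.0064, -0.0315, 0], [0, 0, 0]], [[-0.0105, -0.0385, 0], [0, 0, 0]]]
-394.0 [[[-0.005, -0.0064, 0], [0, 0, 0]], [[-0.0107, -0.0121, 0], [0, 0, 0]], [[-0.0172, -0.017, 0], [0, 0, 0]], [[-0.0242, -0.021, 0], [0, 0, 0]], [[-0.0317, -0.0241, 0], [0, 0, 0]]]
-431.5 [[[-0.0079, -0.0021, 0], [0, 0, 0]], [[-0.0159, -0.0031, 0], [0, 0, 0]], [[-0.024, -0.003, 0], [0, 0, 0]], [[-0.0321, -0.002, 0], [0, 0, 0]], [[-0.0399, 0.0002, 0], [0, 0, 0]]]
```

Emit:
arm_command(
  targets=[
    [[-0.0057,0.0057,0],[0,0,0]],
    [[-0.0106,0.0122,0],[0,0,0]],
    [[-0.0146,0.0192,0],[0,0,0]],
    [[-0.0177,0.0267,0],[0,0,0]],
    [[-0.0198,0.0346,0],[0,0,0]],
  ],
)

```text
t: 14.65
position: [524.8, -100.7, 247.3]
tool_rot: [3.141, 0.001, 2.146]
contact_force: [1.9, -3.1, 4.7]
opening: 22.1
```

Emit:
arm_command(
  targets=[
    [[-0.001,0.008,0],[0,0,0]],
    [[-0.0009,0.0161,0],[0,0,0]],
    [[0.0001,0.0242,0],[0,0,0]],
    [[0.0023,0.032,0],[0,0,0]],
    [[0.0054,0.0395,0],[0,0,0]],
  ],
)

```text
t: 15.15
position: [529.7, -61.2, 247.0]
tool_rot: [-3.14, 0.0, 2.146]
contact_force: [0.7, -3.9, 4.6]
opening: 21.5
```

Emit:
arm_command(
  targets=[
    [[0.0041,0.007,0],[0,0,0]],
    [[0.0091,0.0134,0],[0,0,0]],
    [[0.0148,0.0191,0],[0,0,0]],
    [[0.0213,0.024,0],[0,0,0]],
    [[0.0283,0.028,0],[0,0,0]],
  ],
)

```text
t: 15.65
position: [557.2, -32.9, 246.8]
tool_rot: [-3.139, -0.001, 2.147]
contact_force: [-2.5, -3.5, 8.2]
opening: 21.4
```

```bash
python3 st.py;python3 - <<'E'
from h import *
c=cams.read_camera("top");save(c,"w4t",(250,110,390,230),5)
E
```

```text
t 15.65 q [-0.085  0.286  0.116  1.776 -0.036  1.084  0.619] pos [557.182 -32.91  246.831] rpy [-179.832   -0.068  122.992] F [-2.521 -3.465  8.237] M [-1.104  0.74  -0.008] op 21.350238987071215
```

View pics/w4t.png

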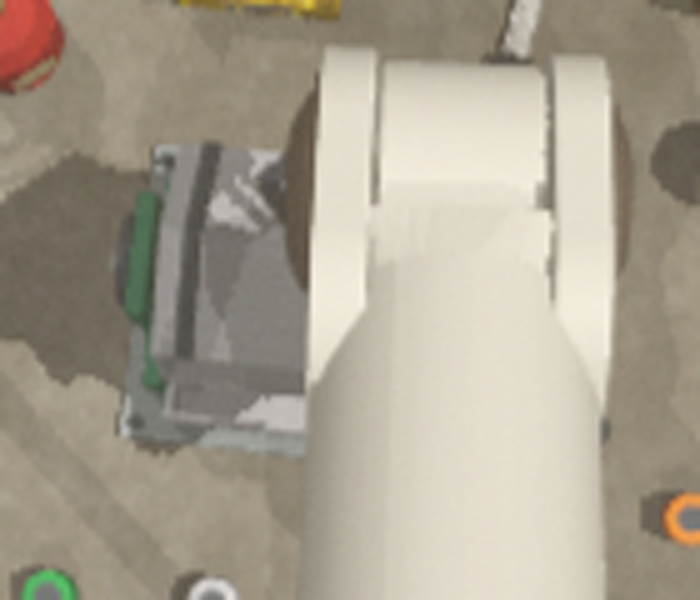

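Emit:
arm_command(
  targets=[
    [[0.0075,0.0031,0],[0,0,0]],
    [[0.0154,0.0052,0],[0,0,0]],
    [[0.0234,0.0062,0],[0,0,0]],
    [[0.0315,0.0061,0],[0,0,0]],
    [[0.0396,0.0051,0],[0,0,0]],
  ],
)

```text
t: 16.2
position: [596.3, -26.6, 246.7]
tool_rot: [-3.138, -0.003, 2.148]
contact_force: [-4.2, -0.4, 8.5]
opening: 21.3
```

Emit:
arm_command(
  targets=[
    [[0.0078,-0.0022,0],[0,0,0]],
    [[0.0153,-0.0053,0],[0,0,0]],
    [[0.0223,-0.0094,0],[0,0,0]],
    [[0.0287,-0.0144,0],[0,0,0]],
    [[0.0344,-0.0201,0],[0,0,0]],
  ],
)

```text
t: 16.7
position: [631.3, -45.0, 246.9]
tool_rot: [-3.141, -0.005, 2.149]
contact_force: [-2.7, 2.5, 9.3]
opening: 21.8
```

Emit:
arm_command(
  targets=[
    [[0.0049,-0.0065,0],[0,0,0]],
    [[0.0089,-0.0135,0],[0,0,0]],
    [[0.012,-0.021,0],[0,0,0]],
    [[0.0141,-0.0289,0],[0,0,0]],
    [[0.0151,-0.0369,0],[0,0,0]],
  ],
)

```text
t: 17.2
position: [648.2, -80.6, 247.3]
tool_rot: [3.138, -0.004, 2.15]
contact_force: [1.6, 4.1, 6.3]
opening: 21.2
```

```bash
python3 st.py;python3 - <<'E'
from h import *
c=cams.read_camera("top");save(c,"w5t",(250,110,390,230),5)
c=cams.read_camera("scene");save(c,"w5",(290,130,430,270),4.2)
E
```

```text
t 17.2 q [-0.008  0.456  0.129  1.535 -0.067  1.155  0.714] pos [648.21  -80.557 247.285] rpy [179.82   -0.213 123.166] F [1.601 4.069 6.306] M [ 0.963 -0.282 -0.008] op 21.22560264182475
```

View pics/w5t.png

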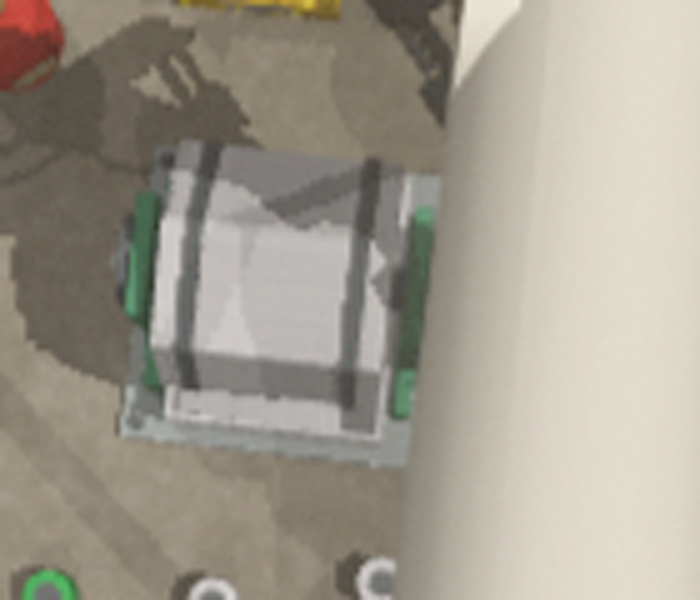

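View pics/w5.png

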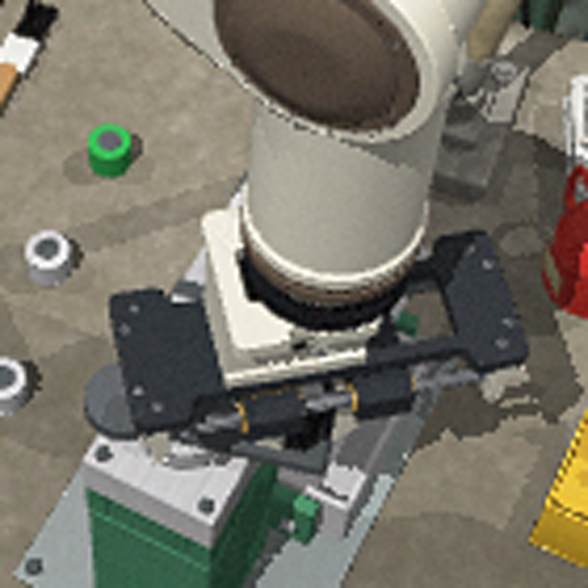

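```bash
cat > roll.py <<'E'
from h import *
from scipy.optimize import minimize_scalar
ex=np.array([.992,-.123]);ey=np.array([.123,.992]);W=np.array([585.1,-87.7])
def rowof(c,th,r,y):
    xy=W+ey*y+ex*r*np.sin(th);return proj(c,[xy[0],xy[1],140+r*np.cos(th)])
E
python3 - <<'E'
from roll import *
import pickle
s,t=pickle.load(open("p1.pkl","rb"))
# pixel pts edges at approx mid
for u in((280,225),(280,358),(180,222),(170,350)):
    p=up(u,5,(250,110)); 
    q=pix2z(t,p,200)[:2]-W; print(q@ex,q@ey)
for d in range(-20,21,4):
    th=np.radians(d); a=[rowof(t,th+np.radians(o),70.5,135) for o in(-30,30,-90,90)]
    print(d,[np.round((np.array(x)-(250,110)+.5)*5-.5) for x in a])
E
```

```text
19.042322689628037 134.66903115315785
-52.218918348163484 126.13253246834562
14.465275422808826 188.3076316282848
-54.772886490256944 185.21452034393315
-20 [array([265., 362.]), array([277., 235.]), array([269., 395.]), array([293., 153.])]
-16 [array([265., 355.]), array([278., 226.]), array([269., 397.]), array([294., 152.])]
-12 [array([266., 348.]), array([280., 218.]), array([268., 398.]), array([294., 151.])]
-8 [array([266., 341.]), array([281., 210.]), array([267., 399.]), array([295., 152.])]
-4 [array([267., 333.]), array([282., 202.]), array([267., 399.]), array([295., 153.])]
0 [array([267., 325.]), array([283., 195.]), array([266., 399.]), array([296., 154.])]
4 [array([268., 316.]), array([284., 188.]), array([266., 398.]), array([296., 156.])]
8 [array([269., 307.]), array([285., 182.]), array([265., 396.]), array([296., 159.])]
12 [array([270., 298.]), array([286., 176.]), array([265., 394.]), array([296., 162.])]
16 [array([271., 289.]), array([288., 171.]), array([265., 391.]), array([296., 166.])]
20 [array([272., 280.]), array([289., 167.]), array([265., 388.]), array([296., 170.])]
```

```bash
python3 circ.py -356.5 6.8 1
```

```text
-356.5 [[[-0.0009, 0.0073, 0], [0, 0, 0]], [[-0.0026, 0.0144, 0], [0, 0, 0]], [[-0.0052, 0.0213, 0], [0, 0, 0]], [[-0.0086, 0.0279, 0], [0, 0, 0]], [[-0.0127, 0.0339, 0], [0, 0, 0]]]
```

Emit:
arm_command(
  targets=[
    [[-0.0009,0.0073,0],[0,0,0]],
    [[-0.0026,0.0144,0],[0,0,0]],
    [[-0.0052,0.0213,0],[0,0,0]],
    [[-0.0086,0.0279,0],[0,0,0]],
    [[-0.0127,0.0339,0],[0,0,0]],
  ],
)

```text
t: 17.8
position: [635.2, -49.8, 247.2]
tool_rot: [3.141, 0.0, 2.147]
contact_force: [1.6, -1.1, 6.3]
opening: 21.4
```

Emit:
arm_command(
  targets=[
    [[0,0,0],[0,0,0]],
    [[0,0,0],[0,0,0]],
    [[0,0,0],[0,0,0]],
    [[0,0,0],[0,0,0]],
    [[0,0,0],[0,0,0]],
  ],
)

```text
t: 18.3
position: [634.6, -49.1, 247.1]
tool_rot: [3.141, -0.002, 2.148]
contact_force: [0.6, 0.5, 6.6]
opening: 21.6
```

```bash
python3 st.py;python3 - <<'E'
from h import *
c=cams.read_camera("top");save(c,"w6t",(250,110,390,230),5)
c=cams.read_camera("scene");save(c,"w6",(310,130,430,270),4.2)
E
```

```text
t 18.3 q [-0.054  0.426  0.121  1.58  -0.057  1.14   0.658] pos [634.638 -49.082 247.077] rpy [179.973  -0.107 123.062] F [0.586 0.51  6.617] M [-0.089  0.027 -0.03 ] op 21.57776823544362
```

View pics/w6t.png

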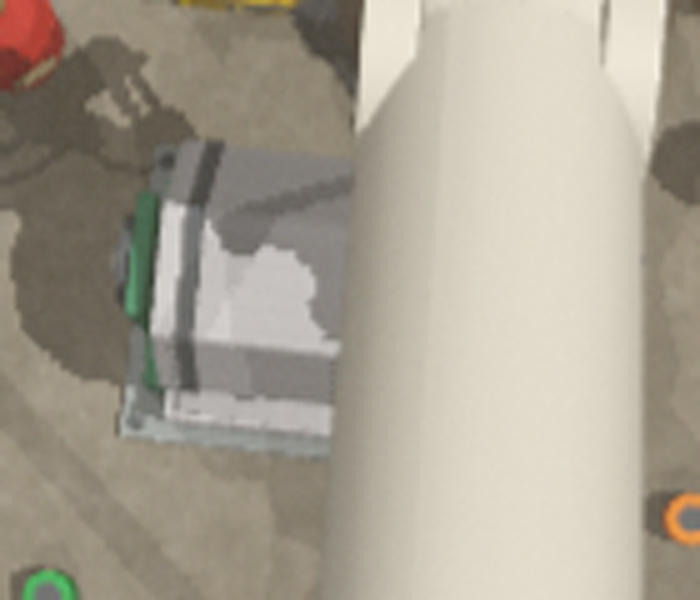

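View pics/w6.png

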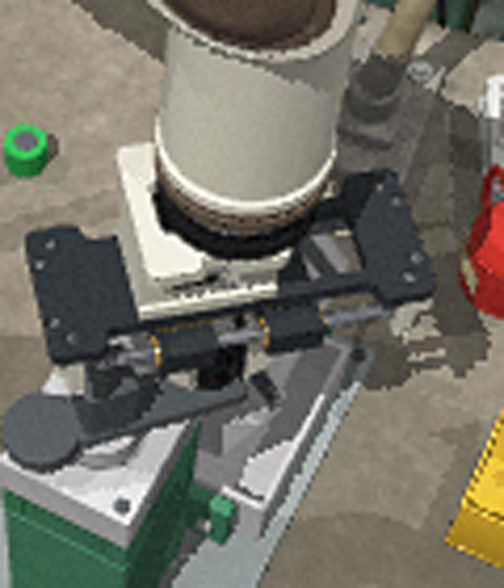

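```bash
python3 circ.py -322.5 5 1
```

```text
-322.5 [[[-0.0035, 0.0042, 0], [0, 0, 0]], [[-0.0073, 0.008, 0], [0, 0, 0]], [[-0.0115, 0.0115, 0], [0, 0, 0]], [[-0.0159, 0.0146, 0], [0, 0, 0]], [[-0.0206, 0.0173, 0], [0, 0, 0]]]
```

Emit:
arm_command(
  targets=[
    [[-0.0035,0.0042,0],[0,0,0]],
    [[-0.0073,0.008,0],[0,0,0]],
    [[-0.0115,0.0115,0],[0,0,0]],
    [[-0.0159,0.0146,0],[0,0,0]],
    [[-0.0206,0.0173,0],[0,0,0]],
  ],
)

```text
t: 18.9
position: [614.4, -32.7, 247.1]
tool_rot: [3.141, -0.0, 2.147]
contact_force: [0.5, -0.5, 5.2]
opening: 21.5
```

Emit:
arm_command(
  targets=[
    [[0,0,0],[0,0,0]],
    [[0,0,0],[0,0,0]],
    [[0,0,0],[0,0,0]],
  ],
)

```text
t: 19.2
position: [613.9, -32.6, 247.0]
tool_rot: [-3.141, -0.001, 2.147]
contact_force: [0.6, 0.7, 6.6]
opening: 21.7
```

```bash
python3 st.py;python3 - <<'E'
from h import *
c=cams.read_camera("top");save(c,"w7t",(250,110,390,230),5)
c=cams.read_camera("scene");save(c,"w7",(310,130,430,270),4.2)
E
```

```text
t 19.2 q [-0.079  0.387  0.116  1.637 -0.05   1.122  0.627] pos [613.903 -32.567 246.968] rpy [-179.991   -0.076  123.032] F [0.607 0.683 6.55 ] M [-0.367  0.023 -0.014] op 21.749732956101386
```

View pics/w7t.png

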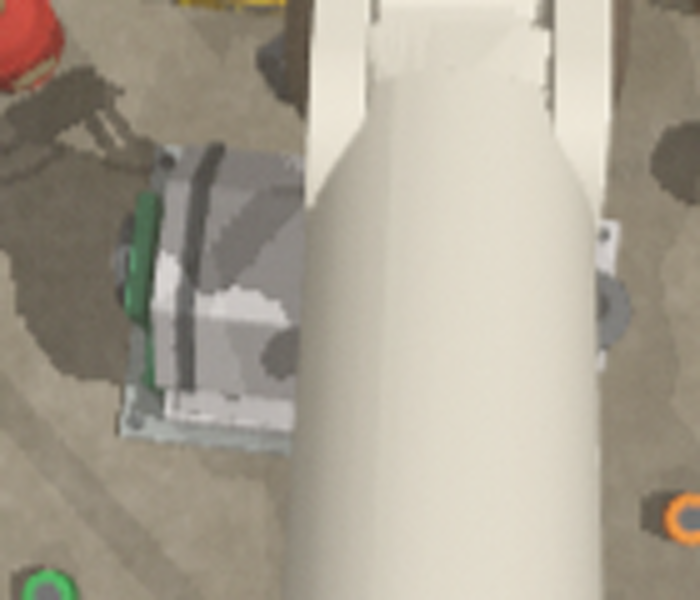

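View pics/w7.png

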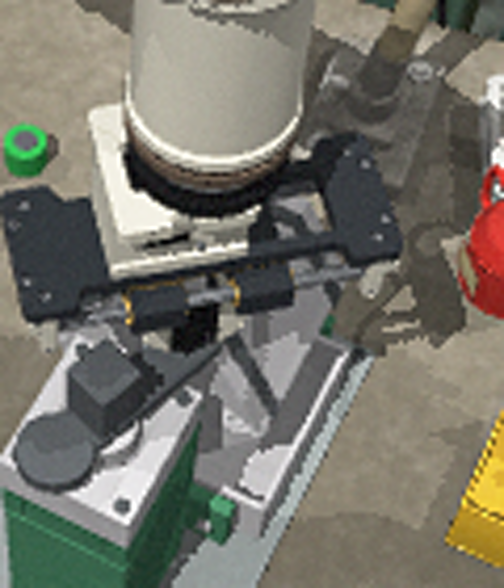

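```bash
python3 circ.py 62.5 14.4 5
```

```text
62.5 [[[-0.0145, 0.0054, 0], [0, 0, 0]], [[-0.03, 0.007, 0], [0, 0, 0]], [[-0.0454, 0.0047, 0], [0, 0, 0]], [[-0.0597, -0.0014, 0], [0, 0, 0]], [[-0.0721, -0.0108, 0], [0, 0, 0]]]
134.5 [[[-0.0096, -0.0122, 0], [0, 0, 0]], [[-0.0159, -0.0264, 0], [0, 0, 0]], [[-0.0185, -0.0417, 0], [0, 0, 0]], [[-0.0171, -0.0572, 0], [0, 0, 0]], [[-0.012, -0.0719, 0], [0, 0, 0]]]
206.5 [[[0.0086, -0.0129, 0], [0, 0, 0]], [[0.0202, -0.0233, 0], [0, 0, 0]], [[0.034, -0.0304, 0], [0, 0, 0]], [[0.0491, -0.034, 0], [0, 0, 0]], [[0.0647, -0.0336, 0], [0, 0, 0]]]
278.5 [[[0.0149, 0.0042, 0], [0, 0, 0]], [[0.0284, 0.012, 0], [0, 0, 0]], [[0.0395, 0.0229, 0], [0, 0, 0]], [[0.0475, 0.0362, 0], [0, 0, 0]], [[0.0519, 0.0511, 0], [0, 0, 0]]]
350.5 [[[0.0007, 0.0155, 0], [0, 0, 0]], [[-0.0026, 0.0307, 0], [0, 0, 0]], [[-0.0095, 0.0446, 0], [0, 0, 0]], [[-0.0197, 0.0563, 0], [0, 0, 0]], [[-0.0325, 0.0652, 0], [0, 0, 0]]]
```

Emit:
arm_command(
  targets=[
    [[-0.0145,0.0054,0],[0,0,0]],
    [[-0.03,0.007,0],[0,0,0]],
    [[-0.0454,0.0047,0],[0,0,0]],
    [[-0.0597,-0.0014,0],[0,0,0]],
    [[-0.0721,-0.0108,0],[0,0,0]],
  ],
)

```text
t: 19.8
position: [542.4, -43.3, 246.9]
tool_rot: [3.14, 0.0, 2.148]
contact_force: [5.8, -1.7, 0.4]
opening: 21.5
```

Emit:
arm_command(
  targets=[
    [[-0.0096,-0.0122,0],[0,0,0]],
    [[-0.0159,-0.0264,0],[0,0,0]],
    [[-0.0185,-0.0417,0],[0,0,0]],
    [[-0.0171,-0.0572,0],[0,0,0]],
    [[-0.012,-0.0719,0],[0,0,0]],
  ],
)

```text
t: 20.3
position: [529.3, -116.5, 246.9]
tool_rot: [3.141, -0.003, 2.146]
contact_force: [2.4, 5.0, 3.6]
opening: 21.4
```

Emit:
arm_command(
  targets=[
    [[0.0086,-0.0129,0],[0,0,0]],
    [[0.0202,-0.0233,0],[0,0,0]],
    [[0.034,-0.0304,0],[0,0,0]],
    [[0.0491,-0.034,0],[0,0,0]],
    [[0.0647,-0.0336,0],[0,0,0]],
  ],
)

```text
t: 20.8
position: [592.9, -152.6, 246.5]
tool_rot: [-3.137, -0.002, 2.144]
contact_force: [-3.9, 0.4, 7.3]
opening: 21.8
```

Emit:
arm_command(
  targets=[
    [[0.0149,0.0042,0],[0,0,0]],
    [[0.0284,0.012,0],[0,0,0]],
    [[0.0395,0.0229,0],[0,0,0]],
    [[0.0475,0.0362,0],[0,0,0]],
    [[0.0519,0.0511,0],[0,0,0]],
  ],
)

```text
t: 21.3
position: [647.1, -103.8, 247.2]
tool_rot: [-3.139, 0.004, 2.143]
contact_force: [2.4, -5.2, 6.3]
opening: 21.5
```

Emit:
arm_command(
  targets=[
    [[0.0007,0.0155,0],[0,0,0]],
    [[-0.0026,0.0307,0],[0,0,0]],
    [[-0.0095,0.0446,0],[0,0,0]],
    [[-0.0197,0.0563,0],[0,0,0]],
    [[-0.0325,0.0652,0],[0,0,0]],
  ],
)

```text
t: 21.8
position: [615.9, -34.4, 247.4]
tool_rot: [3.139, 0.003, 2.147]
contact_force: [4.6, 0.7, 4.7]
opening: 21.6
```

Emit:
arm_command(
  targets=[
    [[0,0,0],[0,0,0]],
    [[0,0,0],[0,0,0]],
    [[0,0,0],[0,0,0]],
  ],
)

```text
t: 22.1
position: [614.4, -33.7, 247.3]
tool_rot: [3.141, -0.001, 2.147]
contact_force: [1.1, 2.2, 8.5]
opening: 21.5
```

```bash
python3 st.py;python3 - <<'E'
from h import *
c=cams.read_camera("top");save(c,"w8t",(250,110,390,230),5)
c=cams.read_camera("scene");save(c,"w8",(310,130,430,270),4.2)
E
```

```text
t 22.1 q [-0.095  0.388  0.14   1.636 -0.06   1.122  0.637] pos [614.389 -33.654 247.284] rpy [179.988  -0.06  123.012] F [1.141 2.153 8.491] M [ 0.467 -0.112 -0.06 ] op 21.50866833300418
```

View pics/w8t.png

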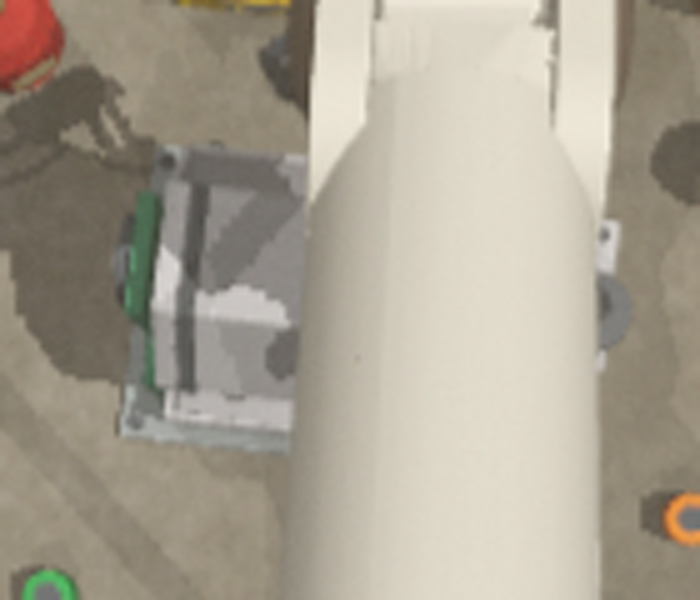

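View pics/w8.png

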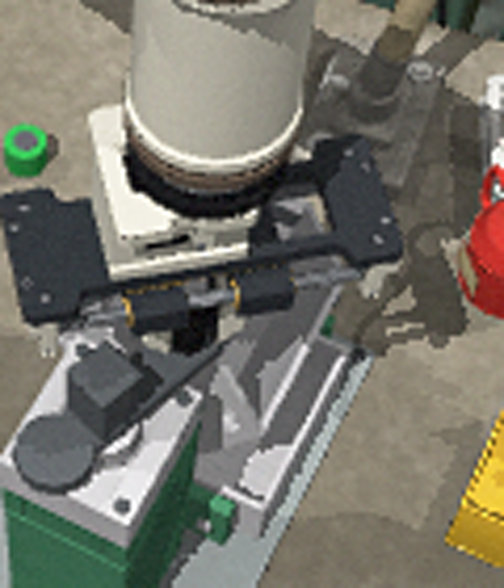

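```bash
python3 circ.py 62.5 10 5
```

```text
62.5 [[[-0.01, 0.0041, 0], [0, 0, 0]], [[-0.0205, 0.0065, 0], [0, 0, 0]], [[-0.0313, 0.0069, 0], [0, 0, 0]], [[-0.042, 0.0055, 0], [0, 0, 0]], [[-0.0523, 0.0023, 0], [0, 0, 0]]]
112.5 [[[-0.0096, -0.005, 0], [0, 0, 0]], [[-0.0182, -0.0116, 0], [0, 0, 0]], [[-0.0255, -0.0196, 0], [0, 0, 0]], [[-0.0313, -0.0287, 0], [0, 0, 0]], [[-0.0354, -0.0387, 0], [0, 0, 0]]]
162.5 [[[-0.0024, -0.0105, 0], [0, 0, 0]], [[-0.0028, -0.0213, 0], [0, 0, 0]], [[-0.0014, -0.032, 0], [0, 0, 0]], [[0.0018, -0.0423, 0], [0, 0, 0]], [[0.0068, -0.0519, 0], [0, 0, 0]]]
212.5 [[[0.0066, -0.0086, 0], [0, 0, 0]], [[0.0146, -0.0159, 0], [0, 0, 0]], [[0.0237, -0.0217, 0], [0, 0, 0]], [[0.0337, -0.0258, 0], [0, 0, 0]], [[0.0442, -0.0282, 0], [0, 0, 0]]]
262.5 [[[0.0108, -0.0004, 0], [0, 0, 0]], [[0.0215, 0.001, 0], [0, 0, 0]], [[0.0318, 0.0042, 0], [0, 0, 0]], [[0.0414, 0.0092, 0], [0, 0, 0]], [[0.05, 0.0158, 0], [0, 0, 0]]]
```

Emit:
arm_command(
  targets=[
    [[-0.01,0.0041,0],[0,0,0]],
    [[-0.0205,0.0065,0],[0,0,0]],
    [[-0.0313,0.0069,0],[0,0,0]],
    [[-0.042,0.0055,0],[0,0,0]],
    [[-0.0523,0.0023,0],[0,0,0]],
  ],
)

```text
t: 22.7
position: [562.7, -31.4, 247.3]
tool_rot: [3.14, 0.0, 2.147]
contact_force: [3.8, 3.2, 5.5]
opening: 21.2
```

Emit:
arm_command(
  targets=[
    [[-0.0096,-0.005,0],[0,0,0]],
    [[-0.0182,-0.0116,0],[0,0,0]],
    [[-0.0255,-0.0196,0],[0,0,0]],
    [[-0.0313,-0.0287,0],[0,0,0]],
    [[-0.0354,-0.0387,0],[0,0,0]],
  ],
)

```text
t: 23.2
position: [526.6, -70.1, 247.1]
tool_rot: [3.141, -0.001, 2.147]
contact_force: [2.6, 3.5, 4.4]
opening: 21.3
```

Emit:
arm_command(
  targets=[
    [[-0.0024,-0.0105,0],[0,0,0]],
    [[-0.0028,-0.0213,0],[0,0,0]],
    [[-0.0014,-0.032,0],[0,0,0]],
    [[0.0018,-0.0423,0],[0,0,0]],
    [[0.0068,-0.0519,0],[0,0,0]],
  ],
)

```text
t: 23.7
position: [532.6, -122.3, 246.8]
tool_rot: [-3.141, -0.003, 2.146]
contact_force: [-0.4, 4.6, 7.1]
opening: 21.4
```

Emit:
arm_command(
  targets=[
    [[0.0066,-0.0086,0],[0,0,0]],
    [[0.0146,-0.0159,0],[0,0,0]],
    [[0.0237,-0.0217,0],[0,0,0]],
    [[0.0337,-0.0258,0],[0,0,0]],
    [[0.0442,-0.0282,0],[0,0,0]],
  ],
)

```text
t: 24.2
position: [575.7, -151.9, 246.5]
tool_rot: [-3.138, -0.003, 2.145]
contact_force: [-3.9, 0.4, 8.2]
opening: 21.6
```

Emit:
arm_command(
  targets=[
    [[0.0108,-0.0004,0],[0,0,0]],
    [[0.0215,0.001,0],[0,0,0]],
    [[0.0318,0.0042,0],[0,0,0]],
    [[0.0414,0.0092,0],[0,0,0]],
    [[0.0414,0.0092,0],[0,0,0]],
  ],
)

```text
t: 24.7
position: [618.9, -143.3, 246.8]
tool_rot: [-3.139, 0.0, 2.146]
contact_force: [-0.0, -2.0, 7.1]
opening: 21.5
```

Emit:
arm_command(
  targets=[
    [[0,0,0],[0,0,0]],
    [[0,0,0],[0,0,0]],
    [[0,0,0],[0,0,0]],
  ],
)

```text
t: 25.0
position: [618.5, -143.4, 246.9]
tool_rot: [-3.14, 0.0, 2.145]
contact_force: [1.1, -1.8, 6.2]
opening: 21.3
```

```bash
python3 st.py;python3 - <<'E'
from h import *
c=cams.read_camera("top");save(c,"w9t",(250,110,390,230),5)
c=cams.read_camera("scene");save(c,"w9",(290,130,430,270),4.2)
E
```

```text
t 25.0 q [ 0.04   0.426  0.196  1.586 -0.087  1.139  0.829] pos [ 618.454 -143.443  246.86 ] rpy [-179.897    0.018  122.885] F [ 1.125 -1.752  6.212] M [-0.222 -0.17  -0.011] op 21.259401722492434
```

View pics/w9t.png

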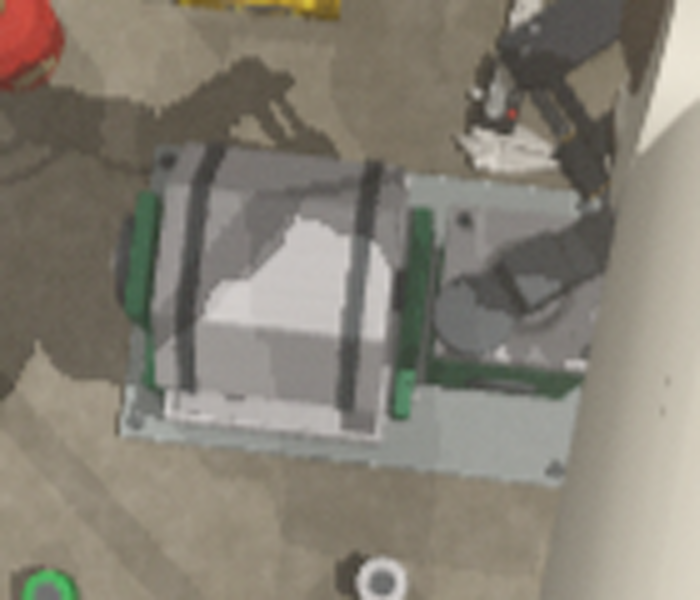

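View pics/w9.png

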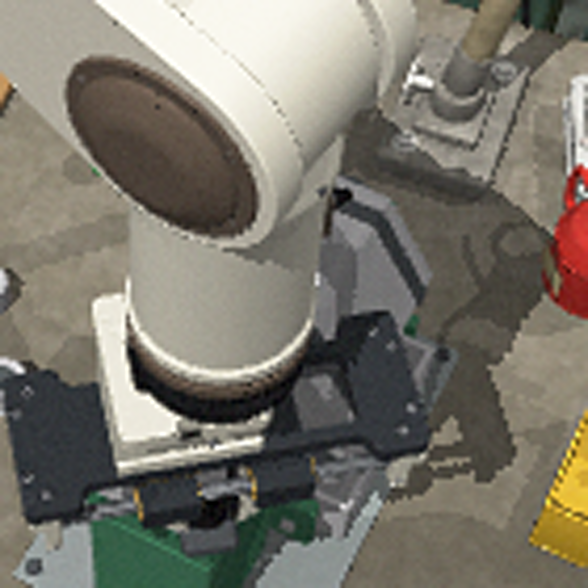

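```bash
python3 circ.py 302.5 14.4 5
```

```text
302.5 [[[0.012, 0.0099, 0], [0, 0, 0]], [[0.0211, 0.0225, 0], [0, 0, 0]], [[0.0268, 0.037, 0], [0, 0, 0]], [[0.0287, 0.0524, 0], [0, 0, 0]], [[0.0267, 0.0678, 0], [0, 0, 0]]]
374.5 [[[-0.0057, 0.0145, 0], [0, 0, 0]], [[-0.0149, 0.027, 0], [0, 0, 0]], [[-0.0269, 0.0369, 0], [0, 0, 0]], [[-0.0409, 0.0435, 0], [0, 0, 0]], [[-0.0562, 0.0464, 0], [0, 0, 0]]]
446.5 [[[-0.0155, -0.001, 0], [0, 0, 0]], [[-0.0303, -0.0058, 0], [0, 0, 0]], [[-0.0434, -0.0142, 0], [0, 0, 0]], [[-0.054, -0.0255, 0], [0, 0, 0]], [[-0.0615, -0.0392, 0], [0, 0, 0]]]
518.5 [[[-0.0038, -0.015, 0], [0, 0, 0]], [[-0.0038, -0.0306, 0], [0, 0, 0]], [[0.0001, -0.0456, 0], [0, 0, 0]], [[0.0076, -0.0592, 0], [0, 0, 0]], [[0.0183, -0.0705, 0], [0, 0, 0]]]
590.5 [[[0.0131, -0.0083, 0], [0, 0, 0]], [[0.0279, -0.0131, 0], [0, 0, 0]], [[0.0434, -0.0141, 0], [0, 0, 0]], [[0.0587, -0.0111, 0], [0, 0, 0]], [[0.0727, -0.0045, 0], [0, 0, 0]]]
```

Emit:
arm_command(
  targets=[
    [[0.012,0.0099,0],[0,0,0]],
    [[0.0211,0.0225,0],[0,0,0]],
    [[0.0268,0.037,0],[0,0,0]],
    [[0.0287,0.0524,0],[0,0,0]],
    [[0.0267,0.0678,0],[0,0,0]],
  ],
)

```text
t: 25.6
position: [647.2, -76.7, 247.4]
tool_rot: [3.141, 0.004, 2.144]
contact_force: [4.0, -2.5, 5.8]
opening: 21.4
```

Emit:
arm_command(
  targets=[
    [[-0.0057,0.0145,0],[0,0,0]],
    [[-0.0149,0.027,0],[0,0,0]],
    [[-0.0269,0.0369,0],[0,0,0]],
    [[-0.0409,0.0435,0],[0,0,0]],
    [[-0.0562,0.0464,0],[0,0,0]],
  ],
)

```text
t: 26.1
position: [590.2, -26.7, 247.2]
tool_rot: [3.14, 0.001, 2.147]
contact_force: [2.8, 1.3, 5.4]
opening: 21.5
```

Emit:
arm_command(
  targets=[
    [[-0.0155,-0.001,0],[0,0,0]],
    [[-0.0303,-0.0058,0],[0,0,0]],
    [[-0.0434,-0.0142,0],[0,0,0]],
    [[-0.054,-0.0255,0],[0,0,0]],
    [[-0.0615,-0.0392,0],[0,0,0]],
  ],
)

```text
t: 26.6
position: [527.6, -66.5, 247.0]
tool_rot: [3.141, -0.001, 2.147]
contact_force: [3.8, 2.7, 2.4]
opening: 21.5
```

Emit:
arm_command(
  targets=[
    [[-0.0038,-0.015,0],[0,0,0]],
    [[-0.0038,-0.0306,0],[0,0,0]],
    [[0.0001,-0.0456,0],[0,0,0]],
    [[0.0076,-0.0592,0],[0,0,0]],
    [[0.0183,-0.0705,0],[0,0,0]],
  ],
)

```text
t: 27.1
position: [545.2, -137.6, 246.6]
tool_rot: [-3.14, -0.003, 2.145]
contact_force: [-0.5, 4.0, 5.4]
opening: 21.6
```

Emit:
arm_command(
  targets=[
    [[0.0131,-0.0083,0],[0,0,0]],
    [[0.0279,-0.0131,0],[0,0,0]],
    [[0.0434,-0.0141,0],[0,0,0]],
    [[0.0587,-0.0111,0],[0,0,0]],
    [[0.0727,-0.0045,0],[0,0,0]],
  ],
)

```text
t: 27.6
position: [617.2, -144.9, 246.5]
tool_rot: [-3.136, -0.001, 2.143]
contact_force: [-3.4, -1.9, 8.2]
opening: 21.3
```

Emit:
arm_command(
  targets=[
    [[0,0,0],[0,0,0]],
    [[0,0,0],[0,0,0]],
    [[0,0,0],[0,0,0]],
  ],
)

```text
t: 27.9
position: [618.6, -143.5, 246.7]
tool_rot: [-3.14, 0.001, 2.145]
contact_force: [1.7, -0.7, 6.4]
opening: 21.6
```

```bash
python3 st.py;python3 - <<'E'
from h import *
c=cams.read_camera("top");save(c,"w10t",(250,110,390,230),5)
c=cams.read_camera("scene");save(c,"w10",(290,130,430,270),4.2)
E
```

```text
t 27.9 q [ 0.023  0.427  0.219  1.587 -0.098  1.139  0.838] pos [ 618.621 -143.499  246.736] rpy [-179.904    0.03   122.889] F [ 1.705 -0.744  6.425] M [-0.094 -0.331  0.022] op 21.592214451622155
```

View pics/w10t.png

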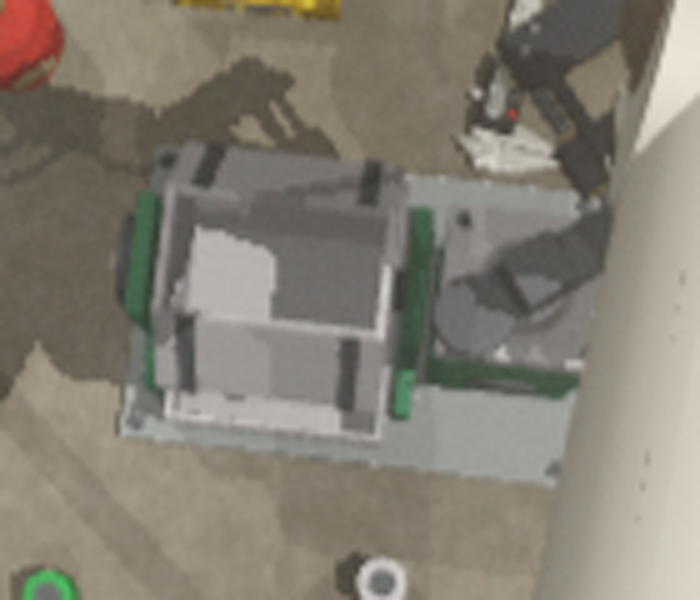

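View pics/w10.png

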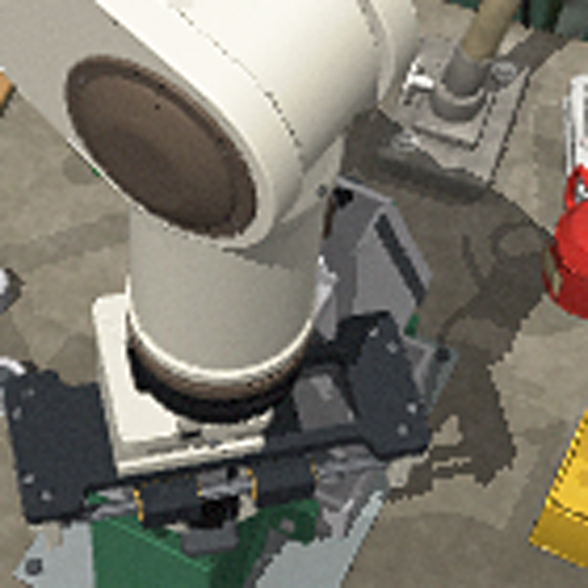

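Emit:
arm_command(
  targets=[
    [[0,0,0],[0,0,0]],
    [[0,0,0],[0,0,0]],
    [[0,0,0],[0,0,0]],
    [[0,0,0],[0,0,0]],
    [[0,0,0.0],[0,0,0]],
  ],
  hand=0.06,
)

```text
t: 28.5
position: [618.4, -141.1, 246.3]
tool_rot: [-3.141, -0.001, 2.146]
contact_force: [0.1, 0.3, 0.4]
opening: 56.4
```

Emit:
arm_command(
  targets=[
    [[0,0,0.03],[0,0,0]],
    [[0,0,0.056],[0,0,0]],
    [[-0.017,0.028,0.056],[0,0,-1]],
    [[-0.033,0.055,0.056],[0,0,-1.5]],
    [[-0.033,0.055,0.056],[0,0,-1.5]],
  ],
  hand=0.08,
)

```text
t: 29.0
position: [584.6, -80.9, 303.0]
tool_rot: [3.141, -0.003, 2.126]
contact_force: [-0.4, 1.0, -0.7]
opening: 79.8
```

Emit:
arm_command(
  targets=[
    [[0,0,0],[0,0,0]],
    [[0,0,0],[0,0,0]],
  ],
)

```text
t: 29.2
position: [586.0, -87.1, 302.8]
tool_rot: [-3.141, 0.001, 2.119]
contact_force: [-0.8, -0.1, -0.7]
opening: 79.7
```

```bash
python3 st.py;python3 - <<'E'
from h import *
c=cams.read_camera("top");save(c,"w11t",(250,110,390,230),5)
c=cams.read_camera("scene");save(c,"w11",(270,130,410,270),4.2)
E
```

```text
t 29.2 q [-0.065  0.303  0.211  1.629 -0.066  1.216  0.708] pos [586.031 -87.106 302.81 ] rpy [-179.99     0.044  121.436] F [-0.762 -0.132 -0.702] M [-0.07   0.03   0.006] op 79.66425628550965
```

View pics/w11.png

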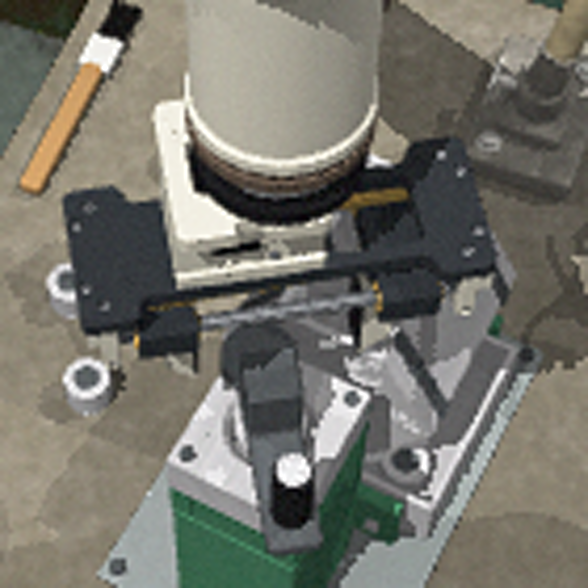

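View pics/w11t.png

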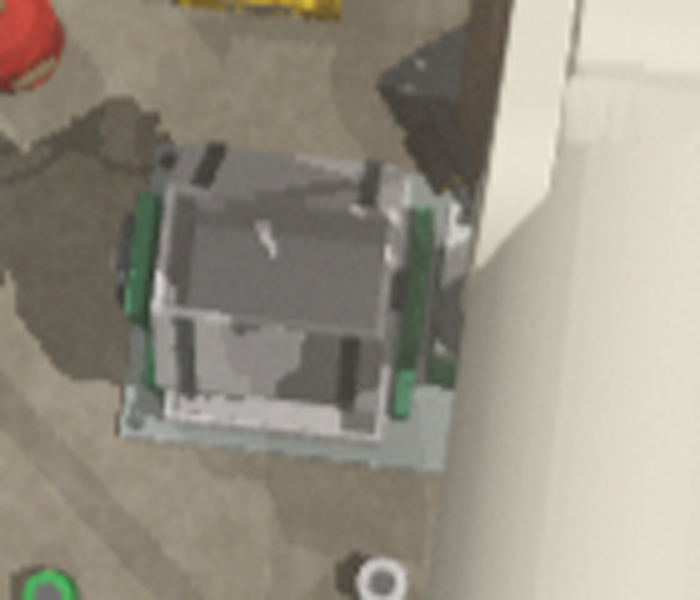

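Emit:
arm_command(
  targets=[
    [[-0.0006,-0.0007,-0.03],[0,0,0]],
    [[-0.0006,-0.0007,-0.052],[0,0,0]],
    [[-0.0006,-0.0007,-0.06],[0,0,0]],
    [[-0.0006,-0.0007,-0.06],[0,0,0]],
    [[-0.0006,-0.0007,-0.06],[0,0,0]],
  ],
)

```text
t: 29.8
position: [585.9, -87.3, 243.5]
tool_rot: [3.141, 0.001, 2.12]
contact_force: [-0.2, -0.4, 0.8]
opening: 80.0
```

Emit:
arm_command(
  targets=[
    [[0,0,0],[0,0,0]],
    [[0,0,0],[0,0,0]],
    [[0,0,0],[0,0,0]],
    [[0,0,0],[0,0,0]],
    [[0,0,0.0],[0,0,0]],
  ],
  hand=0.0,
  squeeze=25,
)

```text
t: 30.3
position: [585.3, -86.7, 242.9]
tool_rot: [3.141, 0.0, 2.12]
contact_force: [0.5, 0.5, -0.1]
opening: 44.6
```

Emit:
arm_command(
  targets=[
    [[0,0,0],[0,0,0]],
    [[0,0,0],[0,0,0]],
    [[0,0,0],[0,0,0]],
    [[0,0,0],[0,0,0]],
    [[0,0,0.0],[0,0,0]],
  ],
  squeeze=50,
)

```text
t: 30.8
position: [585.1, -86.8, 242.7]
tool_rot: [-3.141, -0.0, 2.12]
contact_force: [-1.5, -0.1, 0.7]
opening: 29.9
```

```bash
python3 st.py
```

```text
t 30.8 q [-0.059  0.351  0.204  1.704 -0.079  1.095  0.718] pos [585.129 -86.816 242.733] rpy [-179.988   -0.007  121.476] F [-1.468 -0.105  0.748] M [-0.114  0.253 -0.072] op 29.90641912909182
```

Emit:
arm_command(
  targets=[
    [[0,0,0.015],[0,0,0]],
    [[0,0,0.03],[0,0,0]],
    [[0,0,0.05],[0,0,0]],
    [[0,0,0.075],[0,0,0]],
    [[0,0,0.095],[0,0,0]],
  ],
)

```text
t: 31.3
position: [584.9, -86.6, 337.9]
tool_rot: [-3.141, -0.001, 2.12]
contact_force: [0.5, 0.0, -4.2]
opening: 29.4
```

```bash
python3 st.py
python3 - <<'E'
from h import *
c=cams.read_camera("top");save(c,"w12t",(250,110,390,230),5)
c=cams.read_camera("scene");save(c,"w12",(270,110,410,250),4.2)
E
```

```text
t 31.3 q [-0.068  0.28   0.213  1.581 -0.061  1.289  0.704] pos [584.901 -86.625 337.936] rpy [-179.949   -0.041  121.492] F [ 0.459  0.048 -4.162] M [-0.056 -0.027 -0.023] op 29.42067172541267
```

View pics/w12.png

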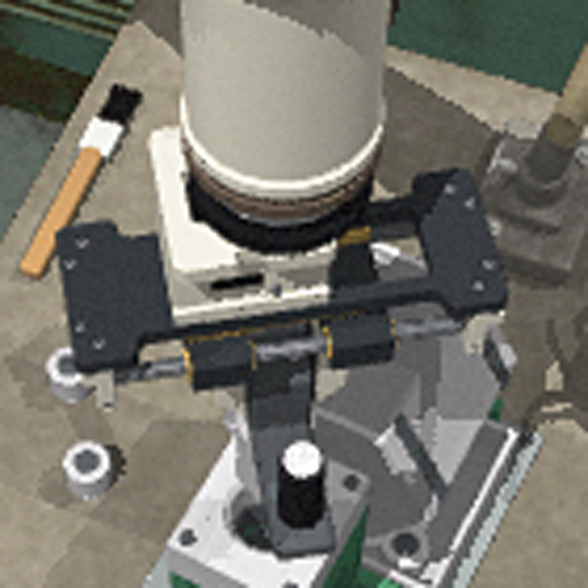

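View pics/w12t.png

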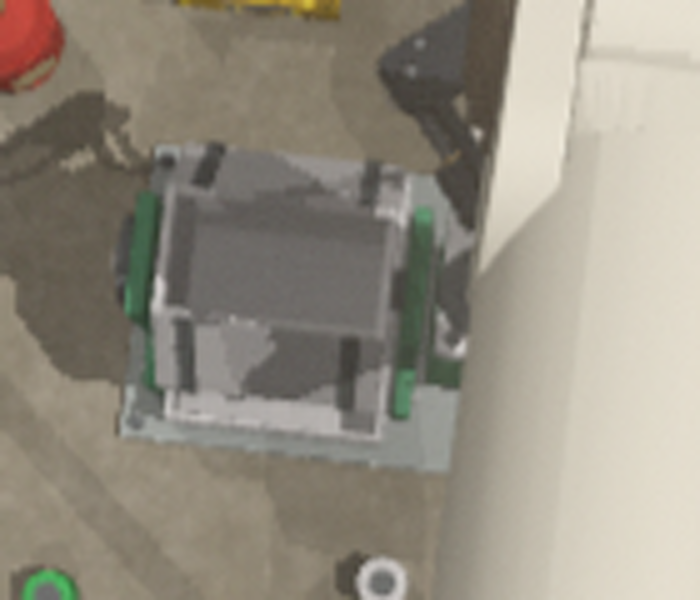

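Emit:
arm_command(
  targets=[
    [[-0.014,-0.046,0],[0,0,0]],
    [[-0.028,-0.092,0],[0,0,0]],
    [[-0.043,-0.138,0],[0,0,0]],
    [[-0.058,-0.184,0],[0,0,0]],
    [[-0.0752,-0.2297,-0.01],[0,0,0]],
  ],
)

```text
t: 31.9
position: [509.5, -318.0, 326.9]
tool_rot: [3.141, 0.0, 2.121]
contact_force: [1.4, 0.4, -3.8]
opening: 29.6
```

Emit:
arm_command(
  targets=[
    [[0,0,-0.04],[0,0,0]],
    [[0,0,-0.08],[0,0,0]],
    [[0,0,-0.12],[0,0,0]],
    [[0,0,-0.145],[0,0,0]],
    [[0,0,-0.145],[0,0,0]],
  ],
)

```text
t: 32.4
position: [505.9, -313.8, 176.5]
tool_rot: [-3.135, -0.01, 2.12]
contact_force: [-0.8, 0.6, -3.7]
opening: 29.5
```

```bash
python3 st.py
python3 - <<'E'
from h import *
c=cams.read_camera("scene");save(c,"r0",(215,260,325,370),5)
c=cams.read_camera("top");save(c,"r0t",(385,150,465,230),6)
E
```

```text
t 32.4 q [ 0.271  0.442  0.31   1.751 -0.156  0.985  1.191] pos [ 505.868 -313.82   176.46 ] rpy [-179.646   -0.573  121.483] F [-0.779  0.571 -3.692] M [ 0.003  0.106 -0.056] op 29.49441620736021
```

View pics/r0.png

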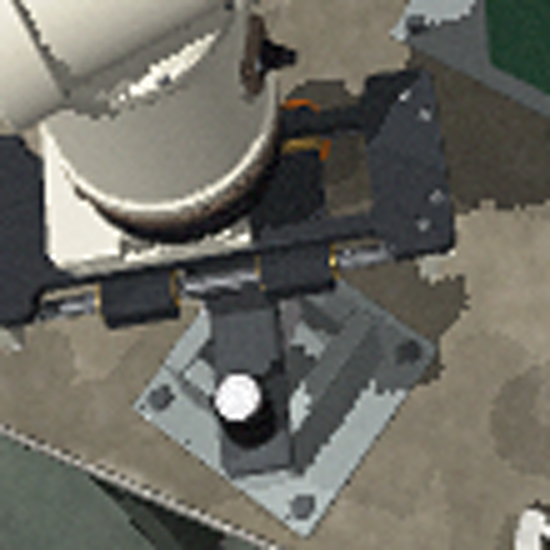

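View pics/r0t.png

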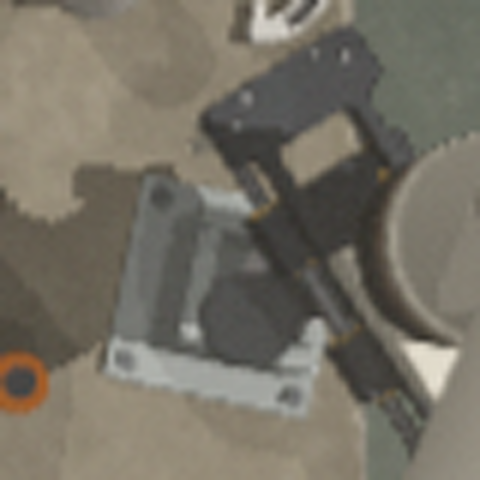

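Emit:
arm_command(
  targets=[
    [[0,0,0],[0,0,0]],
    [[0,0,0],[0,0,0]],
  ],
)

```text
t: 32.7
position: [511.2, -317.2, 184.6]
tool_rot: [3.14, 0.003, 2.12]
contact_force: [0.8, -1.0, -3.5]
opening: 29.6
```

Emit:
arm_command(
  targets=[
    [[-0.0008,0.0005,-0.005],[0,0,0]],
    [[-0.0008,0.0005,-0.015],[0,0,0]],
    [[-0.0008,0.0005,-0.025],[0,0,0]],
    [[-0.0008,0.0005,-0.035],[0,0,0]],
    [[-0.0008,0.0005,-0.045],[0,0,0]],
  ],
)

```text
t: 33.2
position: [508.9, -315.7, 136.4]
tool_rot: [-3.141, -0.001, 2.12]
contact_force: [0.4, 0.4, -3.9]
opening: 29.7
```

```bash
python3 st.py
```

```text
t 33.2 q [ 0.283  0.491  0.298  1.781 -0.178  0.897  1.208] pos [ 508.891 -315.726  136.381] rpy [-179.969   -0.048  121.485] F [ 0.443  0.372 -3.925] M [-0.118  0.045 -0.038] op 29.653311528486054
```

In the hole, no side force. Lower the rest.

Emit:
arm_command(
  targets=[
    [[0,0,-0.01],[0,0,0]],
    [[0,0,-0.02],[0,0,0]],
    [[0,0,-0.028],[0,0,0]],
    [[0,0,-0.034],[0,0,0]],
    [[0,0,-0.034],[0,0,0]],
  ],
)

```text
t: 33.7
position: [508.6, -315.6, 102.6]
tool_rot: [-3.141, -0.002, 2.12]
contact_force: [-0.2, -1.1, -3.6]
opening: 30.0
```

```bash
python3 st.py
```

```text
t 33.7 q [ 0.293  0.536  0.285  1.8   -0.195  0.835  1.222] pos [ 508.624 -315.597  102.635] rpy [-179.946   -0.088  121.481] F [-0.222 -1.133 -3.589] M [-0.052 -0.002  0.074] op 30.044189438155552
```

Emit:
arm_command(
  targets=[
    [[0,0,-0.001],[0,0,0]],
    [[0,0,-0.002],[0,0,0]],
    [[0,0,-0.003],[0,0,0]],
    [[0,0,-0.003],[0,0,0]],
  ],
)

```text
t: 34.1
position: [509.6, -316.1, 101.1]
tool_rot: [3.141, 0.001, 2.12]
contact_force: [0.2, 0.8, -4.0]
opening: 29.4
```

```bash
python3 st.py
```

```text
t 34.1 q [ 0.294  0.538  0.285  1.801 -0.196  0.829  1.223] pos [ 509.576 -316.148  101.11 ] rpy [179.973   0.043 121.485] F [ 0.21   0.804 -3.951] M [-0.033 -0.087  0.002] op 29.43852407391818
```

Emit:
arm_command(
  targets=[
    [[0,0,-0.001],[0,0,0]],
    [[0,0,-0.002],[0,0,0]],
    [[0,0,-0.002],[0,0,0]],
  ],
)

```text
t: 34.4
position: [509.5, -316.0, 100.9]
tool_rot: [3.141, 0.0, 2.12]
contact_force: [-4.3, 4.2, 11.7]
opening: 29.7
```

Emit:
arm_command(
  targets=[
    [[0,0,0],[0,0,0]],
    [[0,0,0],[0,0,0]],
    [[0,0,0],[0,0,0]],
    [[0,0,0],[0,0,0]],
    [[0,0,0.0],[0,0,0]],
  ],
  hand=0.08,
  squeeze=25,
)

```text
t: 34.9
position: [509.3, -316.0, 98.6]
tool_rot: [-3.142, -0.0, 2.12]
contact_force: [0.5, 0.4, 0.2]
opening: 65.0
```

Emit:
arm_command(
  targets=[
    [[0,0,0.0],[0,0,0]],
    [[0,0,0.01],[0,0,0]],
    [[0,0,0.04],[0,0,0]],
    [[0,0,0.08],[0,0,0]],
    [[0,0,0.12],[0,0,0]],
  ],
)

```text
t: 35.4
position: [508.8, -315.9, 220.4]
tool_rot: [-3.141, -0.001, 2.12]
contact_force: [1.4, 0.0, -0.0]
opening: 80.0
```

Emit:
arm_command(
  targets=[
    [[0,0.03,0.04],[0,0,0]],
    [[0,0.07,0.07],[0,0,0]],
    [[0,0.11,0.1],[0,0,0]],
    [[0,0.16,0.1],[0,0,0]],
    [[0,0.2,0.1],[0,0,0]],
  ],
)

```text
t: 35.9
position: [509.8, -113.4, 321.1]
tool_rot: [3.138, 0.002, 2.121]
contact_force: [1.6, 0.6, -0.3]
opening: 79.9
```

```bash
python3 st.py
python3 - <<'E'
from h import *
c=cams.read_camera("scene");save(c,"r1",(235,300,305,370),8.5);save(c,"r1f")
t=cams.read_camera("top");save(t,"r1t",(250,110,390,260),5);save(t,"r1ft")
import pickle;pickle.dump((c,t),open("p2.pkl","wb"))
for n,q in(("s",c),("t",t)):
  for d in cams.search_frame(q,"blank_1_c"): print(n,np.round(d["uv"],1),d["p"],pix2z(q,d["uv"],13 if n=="s" else 26)[:2])
E
```

```text
t 35.9 q [-0.039  0.154  0.234  1.773 -0.039  1.216  0.756] pos [ 509.75  -113.41   321.097] rpy [179.795   0.099 121.539] F [ 1.592  0.551 -0.261] M [-0.04  -0.019 -0.009] op 79.91286201288298
t [302.8 240.6] 0.48 [380.9301804   62.00766916]
```

View pics/r1.png

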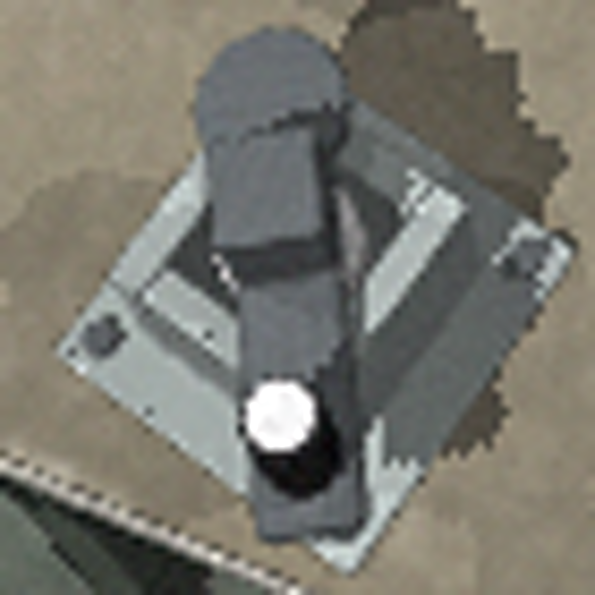

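View pics/r1f.png

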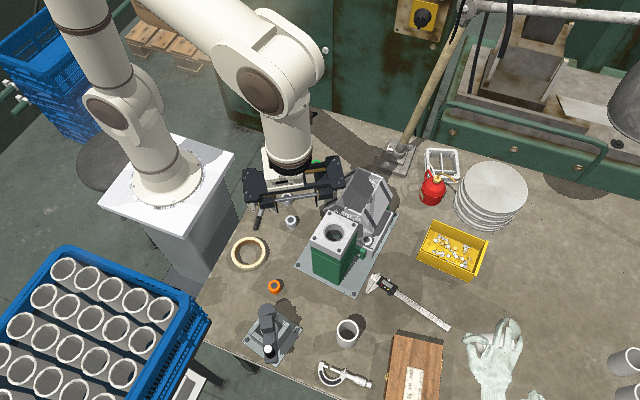

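View pics/r1t.png

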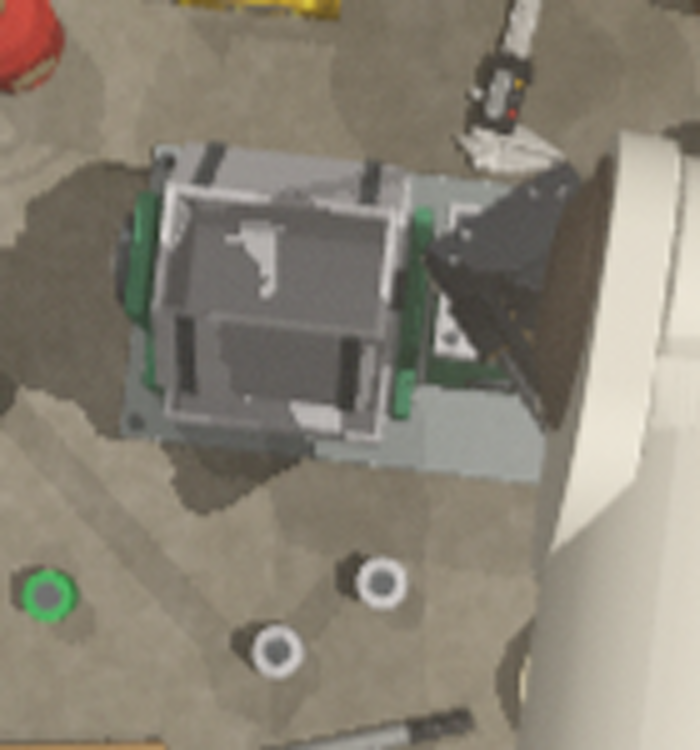

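Run:
```python
from h import *
import pickle
s,t=pickle.load(open("p2.pkl","rb"))
for u in((278,651),(381.5,583)): print(pix2z(t,up(u,5,(250,110)),26))
save(s,"b2",(270,200,310,240),12)
S=lambda u:up(u,8.5,(235,300))
print("hub",pix2z(s,S((262,190)),132),"grip",pix2z(s,S((282,418)),146))
ex=np.array([.992,-.123]);ey=np.array([.123,.992]);W=np.array([585.1,-87.7])
for u,z in(((165,190),200),((395,212),200),((385,330),200),((155,310),200),((134,255),171),((410,305),171)):
    q=pix2z(t,up(u,5,(250,110)),z)[:2]-W;print(u,q@ex,q@ey)
```

```text
[383.36606226  54.52422796  26.        ]
[425.19890447 -10.19968508  26.        ]
hub [ 510.34950174 -318.91389532  132.        ] grip [ 543.09652375 -371.21343163  146.        ]
(165, 190) 30.770742817874037 198.45186232825424
(395, 212) 33.14732771518966 74.09664468710561
(385, 330) -30.75704700912884 72.04655008019918
(155, 310) -34.314869516160144 195.8471456133784
(134, 255) -2.0499801031514084 214.91686766372598
(410, 305) -12.041038458903774 60.19345640148481
```

View pics/b2.png

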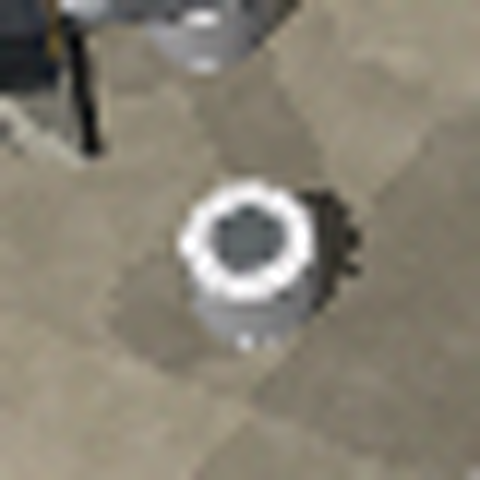

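Run:
```python
from h import *
import pickle
s,t=pickle.load(open("p2.pkl","rb"))
print(pix2z(s,up((248,239),12,(270,200)),26))
```

```text
[425.47597711 -11.05898756  26.        ]
```

Emit:
arm_command(
  targets=[
    [[-0.014,0.016,0],[0,0,8]],
    [[-0.028,0.032,-0.01],[0,0,16]],
    [[-0.042,0.05,-0.03],[0,0,24]],
    [[-0.056,0.07,-0.06],[0,0,32]],
    [[-0.07,0.09,-0.09],[0,0,40]],
  ],
  hand=0.06,
)

```text
t: 36.6
position: [439.2, -27.5, 228.5]
tool_rot: [3.142, 0.002, 2.82]
contact_force: [0.3, 0.4, -0.3]
opening: 60.0
```

Emit:
arm_command(
  targets=[
    [[-0.007,0.006,-0.04],[0,0,6]],
    [[-0.0145,0.0125,-0.08],[0,0,11.6]],
    [[-0.0145,0.0125,-0.12],[0,0,11.6]],
    [[-0.0145,0.0125,-0.14],[0,0,11.6]],
    [[-0.0145,0.0125,-0.14],[0,0,11.6]],
  ],
)

```text
t: 37.1
position: [422.4, -15.4, 86.4]
tool_rot: [-3.14, -0.006, 3.018]
contact_force: [-0.7, 0.4, 0.3]
opening: 59.9
```

Emit:
arm_command(
  targets=[
    [[0,0,0],[0,0,0]],
    [[0,0,0],[0,0,0]],
  ],
)

```text
t: 37.3
position: [426.3, -14.3, 90.1]
tool_rot: [3.141, 0.003, 3.019]
contact_force: [-0.3, 0.0, -0.6]
opening: 60.4
```

```bash
python3 st.py
python3 - <<'E'
from h import *
c=cams.read_camera("scene");save(c,"b3",(240,150,350,260),5)
E
```

```text
t 37.3 q [-0.096  0.288  0.075  2.216 -0.035  0.636  1.453] pos [426.285 -14.252  90.095] rpy [179.992   0.153 172.996] F [-0.317  0.016 -0.617] M [ 0.029 -0.05   0.04 ] op 60.44659094722398
```

View pics/b3.png

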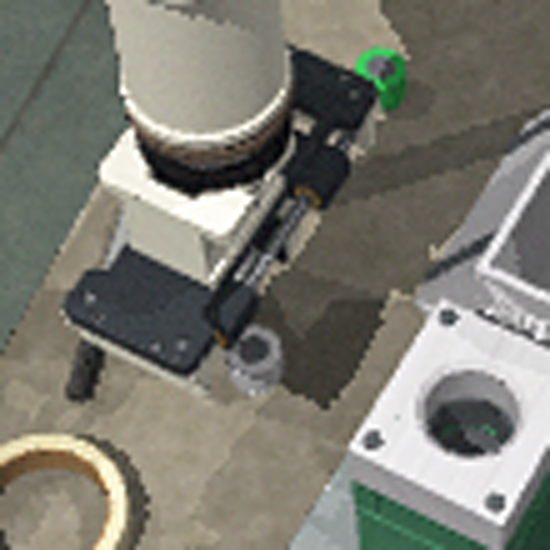

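Emit:
arm_command(
  targets=[
    [[-0.001,0.0037,-0.03],[0,0,0]],
    [[-0.001,0.0037,-0.055],[0,0,0]],
    [[-0.001,0.0037,-0.072],[0,0,0]],
    [[-0.001,0.0037,-0.081],[0,0,0]],
    [[-0.001,0.0037,-0.081],[0,0,0]],
  ],
)

```text
t: 37.85
position: [423.8, -9.9, 7.7]
tool_rot: [-3.141, -0.0, 3.021]
contact_force: [-0.4, -0.2, 0.4]
opening: 59.8
```

Emit:
arm_command(
  targets=[
    [[0,0,0],[0,0,0]],
    [[0,0,0],[0,0,0]],
    [[0,0,0],[0,0,0]],
    [[0,0,0],[0,0,0]],
    [[0,0,0],[0,0,0]],
  ],
  hand=0.0,
  squeeze=25,
)

```text
t: 38.35
position: [424.2, -9.7, 8.3]
tool_rot: [3.141, 0.001, 3.021]
contact_force: [-0.2, 1.0, 5.8]
opening: 31.1
```

```bash
python3 st.py
```

```text
t 38.35 q [-0.088  0.463  0.054  2.248 -0.058  0.432  1.464] pos [424.228  -9.679   8.268] rpy [179.987   0.057 173.089] F [-0.223  1.005  5.784] M [ 0.003  0.189 -0.001] op 31.090098498194266
```

Emit:
arm_command(
  targets=[
    [[0,0,0.04],[0,0,0]],
    [[0,0,0.09],[0,0,0]],
    [[0,0,0.14],[0,0,0]],
    [[0,0,0.19],[0,0,0]],
    [[0,0,0.24],[0,0,0]],
  ],
  squeeze=40,
)

```text
t: 38.85
position: [422.8, -9.8, 249.7]
tool_rot: [-3.142, -0.0, 3.021]
contact_force: [0.7, 0.5, -1.4]
opening: 30.9
```

Emit:
arm_command(
  targets=[
    [[0.04,0.018,0.0],[0,0,0]],
    [[0.08,0.036,0],[0,0,0]],
    [[0.12,0.054,0],[0,0,0]],
    [[0.155,0.07,0],[0,0,0]],
    [[0.1806,0.0807,0],[0,0,0]],
  ],
)

```text
t: 39.35
position: [605.8, 72.6, 247.1]
tool_rot: [3.141, -0.001, 3.022]
contact_force: [-0.1, 0.2, -1.3]
opening: 30.8
```

Emit:
arm_command(
  targets=[
    [[0,0,-0.01],[0,0,0]],
    [[0,0,-0.02],[0,0,0]],
    [[0,0,-0.02],[0,0,0]],
  ],
)

```text
t: 39.65
position: [601.7, 69.9, 225.0]
tool_rot: [-3.14, -0.005, 3.02]
contact_force: [0.5, -0.2, -2.2]
opening: 31.1
```

```bash
python3 st.py
python3 - <<'E'
from h import *
c=cams.read_camera("scene");save(c,"b4",(290,110,410,230),4.5)
E
```

```text
t 39.65 q [-0.2    0.393  0.052  1.677 -0.022  1.078  1.308] pos [601.671  69.937 225.048] rpy [-179.892   -0.304  173.044] F [ 0.457 -0.238 -2.233] M [ 0.036 -0.008  0.012] op 31.06331373983984
```

View pics/b4.png

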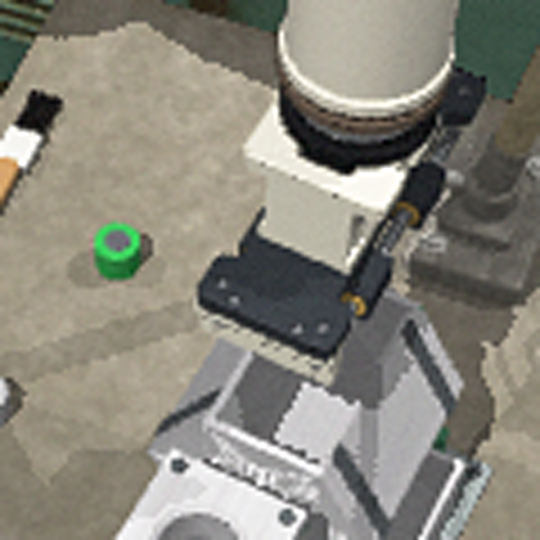

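Emit:
arm_command(
  targets=[
    [[-0.0016,-0.013,0],[0,0,0]],
    [[-0.0016,-0.013,-0.02],[0,0,0]],
    [[-0.0016,-0.013,-0.04],[0,0,0]],
    [[-0.0016,-0.013,-0.06],[0,0,0]],
    [[-0.0016,-0.013,-0.074],[0,0,0]],
  ],
)

```text
t: 40.2
position: [602.1, 56.2, 153.3]
tool_rot: [-3.141, -0.0, 3.019]
contact_force: [0.8, -1.0, -0.4]
opening: 30.8
```

Emit:
arm_command(
  targets=[
    [[0,0,0],[0,0,0]],
    [[0,0,0],[0,0,0]],
  ],
)

```text
t: 40.4
position: [603.0, 57.4, 154.4]
tool_rot: [-3.142, 0.001, 3.02]
contact_force: [-0.2, 0.4, -1.0]
opening: 31.4
```

```bash
python3 st.py
```

```text
t 40.4 q [-0.179  0.465  0.051  1.745 -0.028  0.932  1.334] pos [602.985  57.37  154.383] rpy [-179.996    0.031  173.051] F [-0.199  0.363 -1.024] M [-0.007  0.027  0.004] op 31.36005839016672
```

Emit:
arm_command(
  targets=[
    [[0,0,0],[0,0,0]],
    [[0,0,0],[0,0,0]],
    [[0,0,0],[0,0,0]],
    [[0,0,0],[0,0,0]],
  ],
  hand=0.044,
)

```text
t: 40.8
position: [603.1, 58.1, 154.3]
tool_rot: [3.141, 0.001, 3.021]
contact_force: [0.8, -1.0, 0.4]
opening: 43.8
```

Emit:
arm_command(
  targets=[
    [[0,0,0.03],[0,0,0]],
    [[0,0,0.06],[0,0,0]],
    [[0,0,0.1],[0,0,0]],
    [[-0.045,0,0.1],[0,0,0]],
    [[-0.09,0,0.1],[0,0,0]],
  ],
)

```text
t: 41.3
position: [513.4, 58.1, 255.3]
tool_rot: [3.141, 0.004, 3.021]
contact_force: [-0.2, -0.5, -0.4]
opening: 44.0
```

```bash
python3 st.py
python3 - <<'E'
from h import *
c=cams.read_camera("scene");save(c,"b5",(270,130,410,270),4.2)
import pickle;pickle.dump(c,open("p3.pkl","wb"))
E
```

```text
t 41.3 q [-0.206  0.199  0.047  1.867 -0.011  1.073  1.295] pos [513.445  58.112 255.314] rpy [179.941   0.209 173.063] F [-0.229 -0.538 -0.393] M [ 0.008  0.107 -0.033] op 43.959798364410474
```

View pics/b5.png

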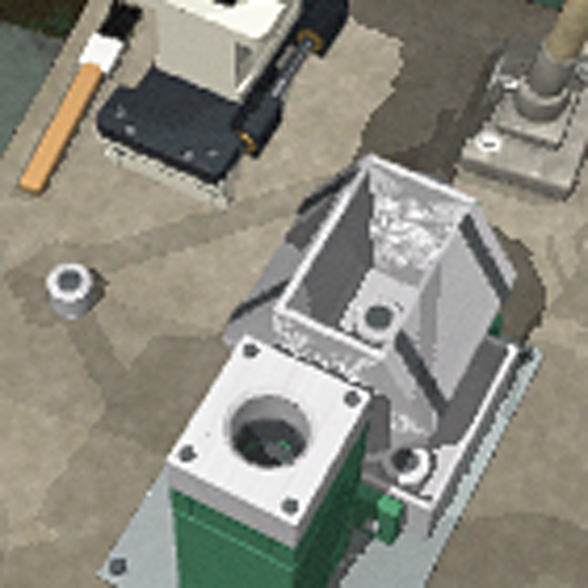

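Run:
```python
from h import *
import pickle
c=pickle.load(open("p3.pkl","rb"))
print(pix2z(c,up((70.5,282),4.2,(270,130)),26))
```

```text
[384.29791972  53.92846845  26.        ]
```

Emit:
arm_command(
  targets=[
    [[-0.045,-0.002,0],[0,0,0]],
    [[-0.09,-0.004,-0.015],[0,0,0]],
    [[-0.115,-0.004,-0.06],[0,0,0]],
    [[-0.129,-0.004,-0.11],[0,0,0]],
    [[-0.129,-0.004,-0.15],[0,0,0]],
  ],
  hand=0.06,
)

```text
t: 41.85
position: [382.0, 53.9, 103.0]
tool_rot: [3.141, 0.001, 3.021]
contact_force: [0.1, 0.3, 0.0]
opening: 59.9
```

Emit:
arm_command(
  targets=[
    [[0,0,-0.02],[0,0,0]],
    [[0,0,-0.04],[0,0,0]],
    [[0,0,-0.05],[0,0,0]],
    [[0,0,-0.05],[0,0,0]],
  ],
)

```text
t: 42.25
position: [383.0, 53.8, 52.9]
tool_rot: [-3.141, -0.002, 3.021]
contact_force: [0.0, -0.3, 0.9]
opening: 60.0
```

```bash
python3 st.py
```

```text
t 42.25 q [-0.225  0.315  0.018  2.316 -0.011  0.513  1.252] pos [383.049  53.82   52.904] rpy [-179.955   -0.129  173.089] F [ 0.014 -0.3    0.851] M [-0.026  0.038 -0.018] op 59.9981121720543
```

Reachable (q4 2.32 of 2.42). Descend and grasp.

Emit:
arm_command(
  targets=[
    [[0.001,0,-0.02],[0,0,0]],
    [[0.001,0,-0.038],[0,0,0]],
    [[0.001,0,-0.0455],[0,0,0]],
    [[0.001,0,-0.0455],[0,0,0]],
  ],
)

```text
t: 42.65
position: [384.7, 53.9, 8.2]
tool_rot: [-3.141, -0.001, 3.021]
contact_force: [-0.3, -0.5, 0.2]
opening: 60.4
```

Emit:
arm_command(
  targets=[
    [[0,0,0],[0,0,0]],
    [[0,0,0],[0,0,0]],
    [[0,0,0],[0,0,0]],
    [[0,0,0],[0,0,0]],
    [[0,0,0],[0,0,0]],
  ],
  hand=0.0,
  squeeze=25,
)

```text
t: 43.15
position: [385.2, 54.1, 8.7]
tool_rot: [3.141, 0.001, 3.021]
contact_force: [-0.3, 0.2, 4.9]
opening: 31.5
```

```bash
python3 st.py
```

```text
t 43.15 q [-0.221  0.424  0.014  2.326 -0.015  0.39   1.256] pos [385.216  54.122   8.703] rpy [179.977   0.053 173.086] F [-0.265  0.207  4.915] M [0.142 0.112 0.02 ] op 31.507101731378995
```

Emit:
arm_command(
  targets=[
    [[0,0,0.04],[0,0,0]],
    [[0,0,0.09],[0,0,0]],
    [[0.0,0,0.14],[0,0,0]],
    [[0.02,0,0.185],[0,0,0]],
    [[0.04,0,0.225],[0,0,0]],
  ],
  squeeze=40,
)

```text
t: 43.65
position: [424.7, 53.9, 235.8]
tool_rot: [3.141, 0.001, 3.021]
contact_force: [2.1, 0.6, -1.0]
opening: 31.1
```

Emit:
arm_command(
  targets=[
    [[0.045,-0.005,0.0],[0,0,0]],
    [[0.09,-0.01,0],[0,0,0]],
    [[0.13,-0.015,0],[0,0,0]],
    [[0.16,-0.02,0],[0,0,0]],
    [[0.1745,-0.0238,0],[0,0,0]],
  ],
)

```text
t: 44.15
position: [601.2, 29.5, 232.3]
tool_rot: [-3.141, -0.0, 3.02]
contact_force: [-0.5, -0.1, -1.7]
opening: 30.8
```

Emit:
arm_command(
  targets=[
    [[0,0,0],[0,0,0]],
    [[0,0,0],[0,0,0]],
    [[0,0,0],[0,0,0]],
  ],
)

```text
t: 44.45
position: [598.0, 30.5, 232.9]
tool_rot: [3.142, -0.001, 3.021]
contact_force: [0.9, -0.9, -0.7]
opening: 30.9
```

```bash
python3 st.py
```

```text
t 44.45 q [-0.158  0.371  0.08   1.692 -0.033  1.082  1.382] pos [597.967  30.509 232.893] rpy [180.     -0.086 173.107] F [ 0.899 -0.871 -0.693] M [-0.002  0.026  0.006] op 30.886184223708383
```

Emit:
arm_command(
  targets=[
    [[0.0005,0,-0.02],[0,0,0]],
    [[0.0005,0,-0.04],[0,0,0]],
    [[0.0005,0,-0.06],[0,0,0]],
    [[0.0005,0,-0.077],[0,0,0]],
    [[0.0005,0,-0.077],[0,0,0]],
  ],
)

```text
t: 44.95
position: [596.8, 30.5, 154.0]
tool_rot: [-3.141, -0.005, 3.022]
contact_force: [-0.1, -1.0, -1.2]
opening: 31.0
```

```bash
python3 st.py
```

```text
t 44.95 q [-0.153  0.456  0.074  1.762 -0.041  0.931  1.389] pos [596.815  30.511 154.04 ] rpy [-179.954   -0.294  173.124] F [-0.082 -1.005 -1.159] M [ 0.05   0.051 -0.038] op 30.989696100696662
```

Emit:
arm_command(
  targets=[
    [[0,0,0],[0,0,0]],
    [[0,0,0],[0,0,0]],
    [[0,0,0],[0,0,0]],
    [[0,0,0],[0,0,0]],
  ],
  hand=0.041,
)

```text
t: 45.35
position: [600.4, 30.2, 157.4]
tool_rot: [3.141, 0.002, 3.021]
contact_force: [0.8, 0.0, -1.2]
opening: 41.0
```

Emit:
arm_command(
  targets=[
    [[0,0,0.03],[0,0,0]],
    [[0,0,0.06],[0,0,0]],
    [[0,0,0.1],[0,0,0]],
    [[-0.045,0.02,0.12],[0,0,0]],
    [[-0.09,0.04,0.14],[0,0,0]],
  ],
)

```text
t: 45.85
position: [515.2, 67.6, 295.5]
tool_rot: [3.141, 0.002, 3.019]
contact_force: [-0.4, 1.1, 0.1]
opening: 40.9
```

Emit:
arm_command(
  targets=[
    [[-0.02,0.045,0.0],[0,0,0]],
    [[-0.04,0.09,0.0],[0,0,0]],
    [[-0.06,0.135,0.0],[0,0,0]],
    [[-0.08,0.18,0],[0,0,0]],
    [[-0.1,0.225,0],[0,0,0]],
  ],
)

```text
t: 46.35
position: [414.2, 294.4, 294.8]
tool_rot: [3.14, 0.001, 3.02]
contact_force: [0.1, 0.7, 1.1]
opening: 41.0
```

```bash
python3 st.py
python3 - <<'E'
from h import *
c=cams.read_camera("scene");save(c,"e1",(270,130,410,270),4.2);save(c,"e1c",(235,300,305,370),8.5);save(c,"e1f")
c=cams.read_camera("top");save(c,"e1t",(240,110,400,270),4.8);save(c,"e1ft")
E
```

```text
t 46.35 q [-0.545  0.154 -0.14   1.828  0.024  1.159  0.756] pos [414.202 294.429 294.778] rpy [179.935   0.081 173.062] F [0.145 0.68  1.061] M [ 0.066 -0.064  0.   ] op 40.97397133515231
```

View pics/e1.png

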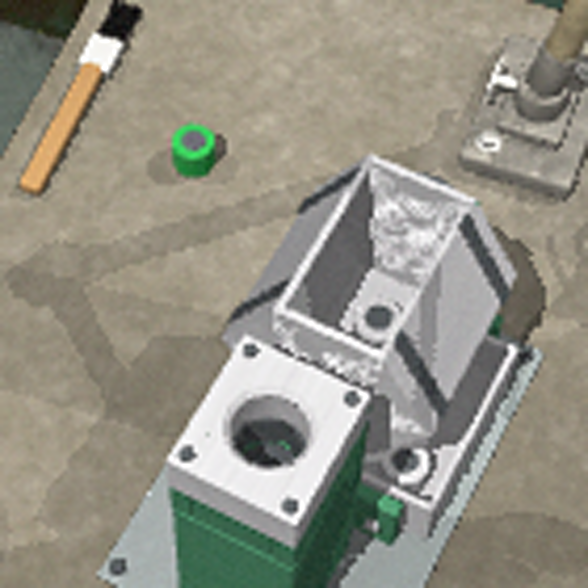

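View pics/e1t.png

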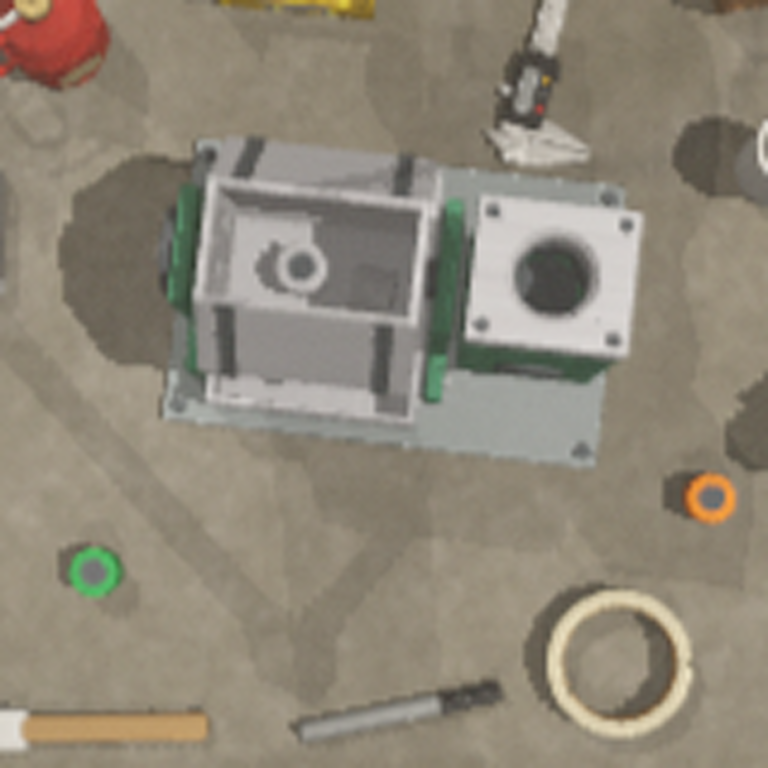

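View pics/e1ft.png

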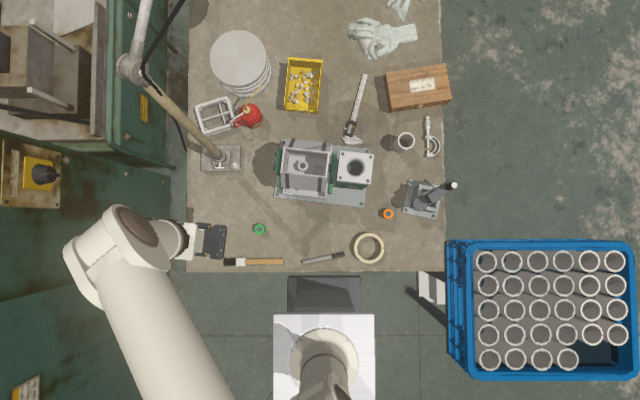

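View pics/e1f.png

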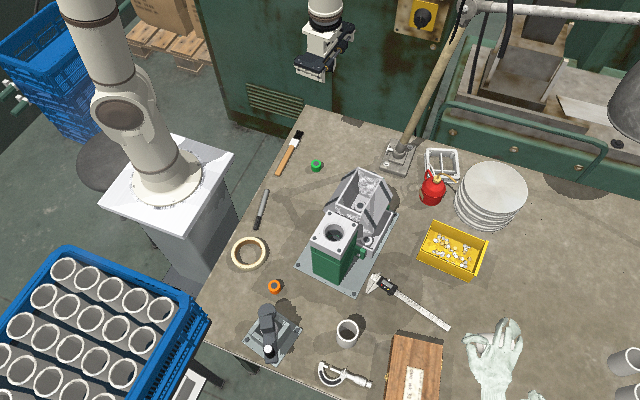

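Run:
```python
import cv2,numpy as np
im=cv2.imread("pics/e1ft.png")[140:200,275:335];im=cv2.resize(im,None,fx=9,fy=9,interpolation=cv2.INTER_CUBIC)
im=np.clip((im.astype(float)-60)*2.2,0,255).astype(np.uint8);cv2.imwrite("pics/z1.png",im)
im=cv2.imread("pics/e1f.png")[165:260,320:400];im=cv2.resize(im,None,fx=6,fy=6,interpolation=cv2.INTER_CUBIC)
im=np.clip((im.astype(float)-40)*1.6,0,255).astype(np.uint8);cv2.imwrite("pics/z2.png",im)
```

```text
(no output)
```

View pics/z1.png

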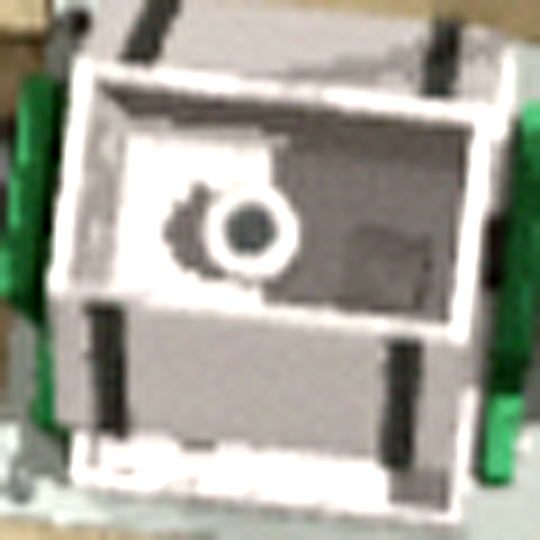

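View pics/z2.png

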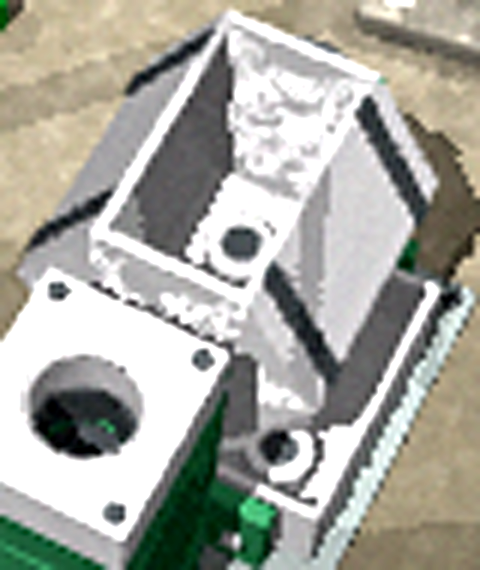

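View pics/e1c.png

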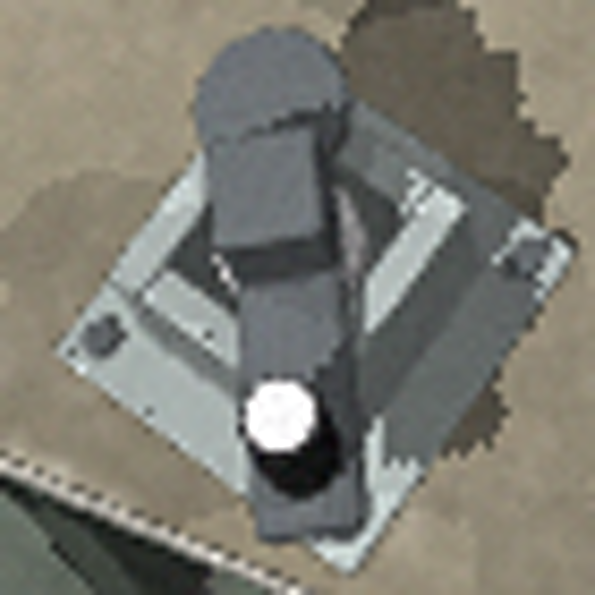

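```bash
python3 - <<'E'
from roll import *
import pickle
c=pickle.load(open("p3.pkl","rb"))
for z in(36,42,52):
  q=pix2z(c,up((408,460),4.2,(270,130)),z)[:2]-W;print(z,q@ex,q@ey-135)
E
python3 - <<'E'
from h import *
c=cams.read_camera("scene");t=cams.read_camera("top")
S=lambda u:up(u,8.5,(235,300))
save(t,"e2t",(395,165,465,225),9)
E
```

```text
36 51.09943143712529 -35.17906169181269
42 51.93942028045906 -38.00787483403913
52 53.3394016860153 -42.722563404416704
```

View pics/e2t.png

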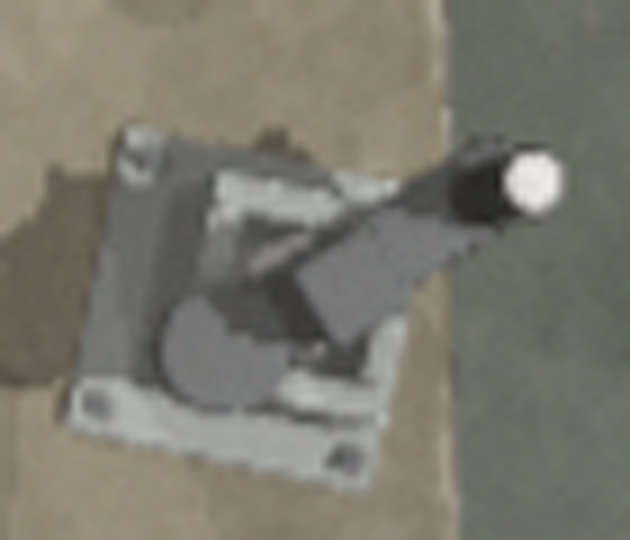

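```bash
python3 - <<'E'
from h import *
import pickle
s,t=pickle.load(open("p2.pkl","rb"))
print(tri(t,up((533,182),9,(395,165)),s,up((282,417),8.5,(235,300))))
E
python3 st.py
```

```text
[ 541.85774138 -370.69627007  142.35725448]
t 46.55 q [-0.545  0.155 -0.14   1.828  0.024  1.16   0.761] pos [414.476 293.901 294.271] rpy [179.985   0.036 173.283] F [0.747 0.325 0.172] M [-0.07  -0.041 -0.033] op 40.86039779041892
```

```bash
python3 -c "
from workcell import finish_job
print(finish_job())"
```

```text
the job is handed in; nothing more can be done
None
```

I handed the job in at about 46.6 s of the 210 s. The barrel was emptied and reloaded, and the crank is back in its rest. No verdict was reported.

**Crank seating:** The crank dropped into the hidden hex after I turned it roughly 30–40°. The tool height then matched the seated height.

**Emptying the barrel:** My first "port down" reading was wrong by 60°, because I took another flat for the port. I cranked on until the port did face down, then one full turn more to bring it up. The barrel was seen empty, and one finished collar was seen inside the tray. If there were more, I could not see them: the tray under the barrel is hidden, so I could not count them.

**Crank in its rest:** I released the crank after feeling it touch down. The last two-camera measurement put the handle top at 142 mm against 146 mm expected, and the hub about 3 mm from the hole's centre. Both are within measuring error.

**Loading the blanks:** There were two grey blanks. One had been knocked a few centimetres aside during the run, so I located it again before grasping it. Both were dropped in through the port:
- One is clearly standing on the barrel floor.
- The other shows only as a faint outline in shadow, apparently lying on its side. It is no longer on the bench.

**Other checks:** The port rim measured level to within a few degrees. The green and orange look-alikes and the brush were not touched, and the gripper is clear of everything.

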